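# Weigh two press blocks and load the heavier into the nigiri mould

### The arm

A 6-joint arm with a two-finger parallel gripper is mounted at the origin on the work surface. World frame = base frame: x ahead of the robot, y to its left, z up, the work surface at z = 0. Lengths are in m, angles in rad, forces in N, time in s.
With the tool pointing down it reaches from about 0.4 to 0.925 m from the base axis. Payload 12.5 kg.
Tool frame: the origin (TCP) lies at the very end of the fingers, on their centre line; the grasp point (between the pads) lies 19 mm behind it; z points along the fingers, y is the direction in which the jaws open and shut (so a half turn about z gives the same grasp; the last joint's range is limited). The gripper opens to 95 mm and grips with 3 to 60 N. Pads are 20 mm wide; open, the fingers measure 119 mm over their backs; the gripper's body (75 mm by 180 mm) begins 59 mm behind the grasp point.
Start: joints at [-1.264, 0.491, 1.559, -0, 1.092, -0.106], TCP at [0.251, -0.573, 0.184] pointing down, gripper open.
Joint ranges: [-3.1, 3.1], [-0.84, 2.19], [0.05, 2.79], [-1.13, 4.28], [0.06, 2.93], [-2.69, 2.69]. Speed limits (rad/s): [2.22, 2.22, 2.79, 3.14, 3.14, 3.14].

### API

Orientations are given as a unit quaternion [w, x, y, z].
In Python, from plant import manip gives the robot as it stands.
- The arm moves only by the shell command python3 -m creep 'ROWS' [FORCE]. ROWS is JSON, a list of rows, each a list of 7 numbers: the shift along the tool's x, y, z as a fraction of full scale, then the turn, a rotation vector about the tool's x, y, z as a fraction of full scale, then the opening, from 0 (shut) to 1 (fully open). A call has 1 to 5 rows; each row is the pose to reach, as a shift and turn from the pose commanded when the call began, along the tool's axes at that moment, turning the shorter way round; what a row does not reach only later rows make up. Full scale, the value 1, is 0.15 m for a shift and 360 degrees for a turn. A row lasts 1/10 s, in which the tool goes at most 50 mm and 8.59 degrees, less where a joint would pass 70% of its speed; a pose out of reach is approached as far as the arm can. A call with a number of a shift or a turn outside -1 to 1 is refused whole. A call with a gripper value outside its range is refused whole. The fingers move at their own pace and stop on an object; FORCE is the grip in N (left out, the last holds). Time passes only in rows, so rows that repeat a pose let the fingers close. It gives the time, the measured TCP pose, the force and the opening at its end, in the units of the state.
- manip.observe(): the state, without advancing time (a new reading comes with each control period).
- manip.capture(name): name is "scene" or "side" or "wrist"; returns the picture (420x560x3 uint8, red, green, blue); there is no depth.
- manip.camera_model(name): a dict with "camera_matrix" (3x3 intrinsics, pixels), "R" (3x3) and "t" (3): a world point X has camera coordinates R X + t. Camera axes: x right, y down, z forward; pixel columns grow to the right and rows downward; lengths in m; the calibration is good to about 2 mm. The wrist camera is an equidistant fisheye: a pixel r from the principal point sees the ray r / f radians off the axis. A picture is of the moment at which its call begins: read the wrist's pose just before it. camera_model takes no time and is no camera call; for the wrist camera it gives the pose at the moment of the call.
- manip.job_done(): hands the job in, once; it reports no verdict.
The state is a dict: "time": time; "q": joint angles; "qd": joint speeds; "effort": joint torques, N m; "eef_pos": TCP position; "ee_rot": TCP orientation; "contact_force": force on the tool from outside, world axes, zero at the start; "torque": the same for the moment, N m; "opening": opening from 0.0 (shut) to 1.0 (fully open).
Only numpy, scipy, OpenCV 4.12 (cv2) and the standard library are available. Lean on these libraries where they do the work, as an engineer would, in place of code of your own. Each camera call takes 0.05 s, during which the arm holds its last target.

### The job

Set the two wooden press blocks down gently on the two pans of the balance, one on each, let go of both and see which side drops. Take the block from the dropped pan, leaving the other block on its pan, lay it in the open channel of the green nigiri mould and slide it gently under the hood until you feel the hidden spring stop give a little, then let go and leave it there against the stop. Do not force anything and do not disturb the bowl, cruet or paddle.

Things in the scene. Friction and masses are not known exactly. Their poses are not given: they have to be found in the camera images.
- block_a: First wooden press block, beech with two dark bands, 80 x 30 x 38 mm (x lengthwise, y across, z up), origin at the centre of its underside. Both look identical; one hides a steel core (130-155 g), the other a plastic one (80-90 g); which is which varies. Same either way round. Grip across the 30 mm width, fingertips 10 mm above its underside, to clear pan rims and channel walls.
- block_b: Second wooden press block, beech with two dark bands, 80 x 30 x 38 mm (x lengthwise, y across, z up), origin at the centre of its underside. Both look identical; one hides a steel core (130-155 g), the other a plastic one (80-90 g); which is which varies. Same either way round. Grip across the 30 mm width, fingertips 10 mm above its underside, to clear pan rims and channel walls.
- balance: fixed grey base of the balance, 100 x 130 x 12 mm, pivot on a post 58 mm up; origin at the centre of its underside, z up; the beam runs along its y (left pan at +y, right pan at -y, each 90 mm from the pivot). The pans stay level as the beam tips. Pressing or dropping a block on it with over 20 N is a fault.
- beam (a joint): tilt of the balance beam, rad: 0 level (empty), positive = left (+y) pan down, negative = right (-y) pan down; stops at +-0.12, where a pan is 11 mm below or above its level height. A lone block takes its pan down to the stop; with both on, the heavier one does. Allow half a second or more to settle.
- pan_left (a point): centre of the upper surface of the left steel pan, 72 mm up when level; a tray 96 mm (along the balance's x) by 52 mm (along its y), rim 4 mm high and 3 mm thick, inside 90 x 46 mm. Lay the block lengthwise along the balance's x, centred within 20 mm. It stays level and yields downward under 1 to 2 N until the beam meets its stop, which is rigid.
- pan_right (a point): the same for the right steel pan, at the other end of the beam (-y of the balance)
- mould: fixed green plastic nigiri mould, base 200 x 62 mm. Origin at its underside, on the centre line below the hood's front edge; x runs along the channel into the hood, z up. Channel floor 8 mm above the origin; open channel x = -112 to 0 mm, walls 7 mm high: 48 mm wide to x = -60, tapering to 34 mm at x = -20. Over 22 N block on mould near or under the hood is a fault (45 N elsewhere).
- hood_edge (a point): middle of the sleeve's mouth: hood's front edge, centre line, on the channel floor. The hood covers the next 85 mm: 34 mm wide, 42 mm high inside, top 48 mm over the floor, red tab to 65 mm. The block goes in lengthwise and flat; the unseen spring stop is set anywhere from 12 to 36 mm behind this edge, so the block's rear half stays outside.
- follower_face (a point): middle of the front face of the follower, a white plate in the sleeve, 10 mm over the floor, with a red tab above the hood. At the start 3 to 7 mm behind the hood's front edge. The block pushes it ahead (about 1 N); it stays at the farthest point reached. It does not show where the stop is. Leave the block no more than 8 mm short of it.
- end_stop (a joint): compression of the hidden spring stop, m: 0 out, 0.005 fully in, then rigid. It gives at 3 N, 1 mm takes 4 N, fully in 8 N; friction and follower add 1 to 3 N to the push (aim for 7 to 9 N, settled: it is damped). Press it in 0.7 mm or more for 0.2 s; let go, it comes out slowly and may push the block back as much. It does not tell where the stop stands; too coarse to rely on.
- bowl: bystander: white ceramic bowl, 90 mm wide, 45 mm high, origin at the centre of its underside
- cruet: bystander: amber glass cruet with black flip-top cap, 54 mm wide, 115 mm high, origin at the centre of its underside
- paddle: bystander: flat wooden rice paddle, 190 mm long along x, 62 mm wide, 7 mm thick, origin on its underside where the handle meets the blade (blade to +x)

How it is judged:
By the outcome, as a careful person would: the job done as asked, in the order asked, and still so for the second after the job is handed in, with the robot touching nothing.
It also fails if it takes over 72 s, if anything falls off the work surface, if the arm or the gripper's body presses on something with over 40 N, if the wrist force passes 120 N, or if a joint passes its speed limit or range.

## Working session

There is one attempt and no reset: what is moved stays moved. The work goes in short steps, Python scripts to look and compute and a shell command to move; the robot and the scene stay as the last step left them, time stands still between calls to the robot, and variables do not carry over. Pictures are saved under pics/ and viewed, and the job is handed in when it is done.

```bash
ls; mkdir -p pics; python3 - <<'E'
from plant import manip
import cv2
s=manip.observe();print({k:s[k] for k in ['time','eef_pos','ee_rot','contact_force','opening']})
for n in ['scene','side','wrist']:
    m=manip.camera_model(n);print(n,m)
    cv2.imwrite(f'pics/{n}0.png',manip.capture(n)[:,:,::-1])
E
```

```text
pics
{'time': 0.0, 'eef_pos': array([ 0.25070088, -0.57221172,  0.18358065]), 'ee_rot': array([-5.41549743e-04,  9.78770000e-01,  2.04960949e-01, -5.79589528e-05]), 'contact_force': array([-0.47520186,  0.71055856,  0.21618624]), 'opening': 1.0006381531406092}
scene {'camera_matrix': array([[459.61319357,   0.        , 275.66263104],
       [  0.        , 459.61319357, 208.28405802],
       [  0.        ,   0.        ,   1.        ]]), 'R': array([[ 0.77339416,  0.63392415, -0.00128152],
       [ 0.51876885, -0.63406275, -0.5734486 ],
       [-0.36433548,  0.44283699, -0.81924054]]), 't': array([-0.41097651, -0.30943258,  1.44289745])}
side {'camera_matrix': array([[426.43410597,   0.        , 273.01576457],
       [  0.        , 426.43410597, 207.25259315],
       [  0.        ,   0.        ,   1.        ]]), 'R': array([[-0.90232962, -0.4309584 ,  0.00872469],
       [-0.28974267,  0.59142131, -0.75250915],
       [ 0.31914017, -0.68153921, -0.658524  ]]), 't': array([0.49152302, 0.22652494, 0.8684702 ])}
wrist {'camera_matrix': array([[325.1922621 ,   0.        , 276.99478985],
       [  0.        , 325.1922621 , 208.31683177],
       [  0.        ,   0.        ,   1.        ]]), 'R': array([[ 4.00227095e-01, -9.16415819e-01, -5.64881917e-04],
       [-8.74896505e-01, -3.82277619e-01,  2.97354886e-01],
       [-2.72716663e-01, -1.18515269e-01, -9.54766858e-01]]), 't': array([-0.62372066, -0.03338422,  0.39146707])}
```

View pics/scene0.png

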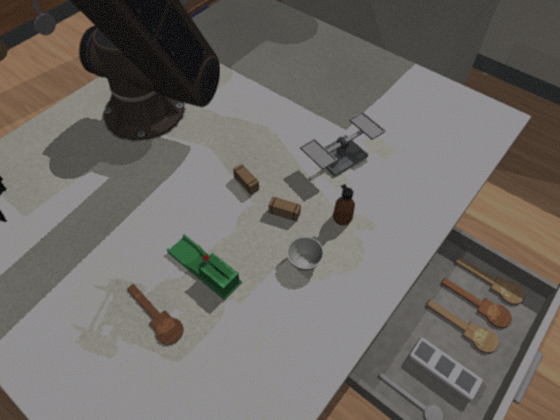

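View pics/side0.png

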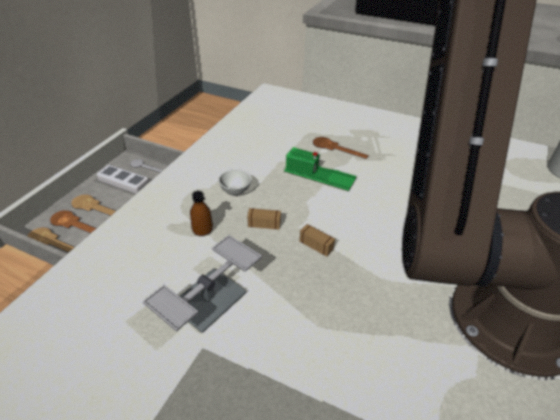

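View pics/wrist0.png

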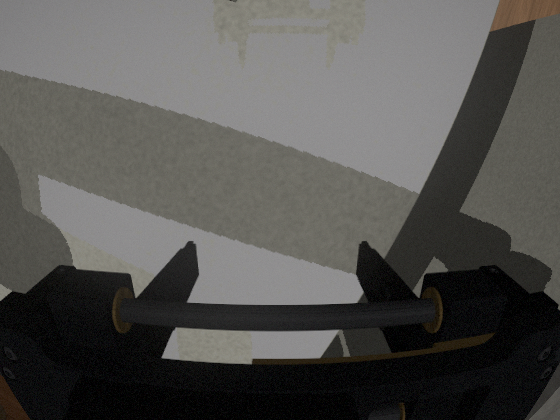

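The scene view has the mould around (205,268), blocks around (246,179) and (285,208), and the balance around (345,145). The side view shows the same items. I'll enlarge both to read pixels off them.

```bash
python3 - <<'E'
import cv2
a=cv2.imread('pics/scene0.png');b=cv2.imread('pics/side0.png')
def crop(im,x,y,w,h,s,n):
    c=cv2.resize(im[y:y+h,x:x+w],None,fx=s,fy=s,interpolation=cv2.INTER_CUBIC)
    c=cv2.convertScaleAbs(c,alpha=1.3,beta=10)
    for i in range(0,w,10): cv2.putText(c,str(x+i),(i*s,8),0,.3,(0,0,255));cv2.line(c,(i*s,10),(i*s,14),(0,0,255))
    for i in range(0,h,10): cv2.putText(c,str(y+i),(0,i*s+4),0,.3,(0,0,255));cv2.line(c,(20,i*s),(24,i*s),(0,0,255))
    cv2.imwrite(f'pics/{n}.png',c)
crop(a,225,155,85,72,8,'sc_bl');crop(a,290,105,100,75,8,'sc_bal');crop(a,155,225,95,75,8,'sc_m')
crop(b,240,195,100,70,8,'si_bl');crop(b,135,225,133,105,6,'si_bal');crop(b,280,140,85,60,8,'si_m')
E
```

```text
(no output)
```

View pics/sc_bl.png

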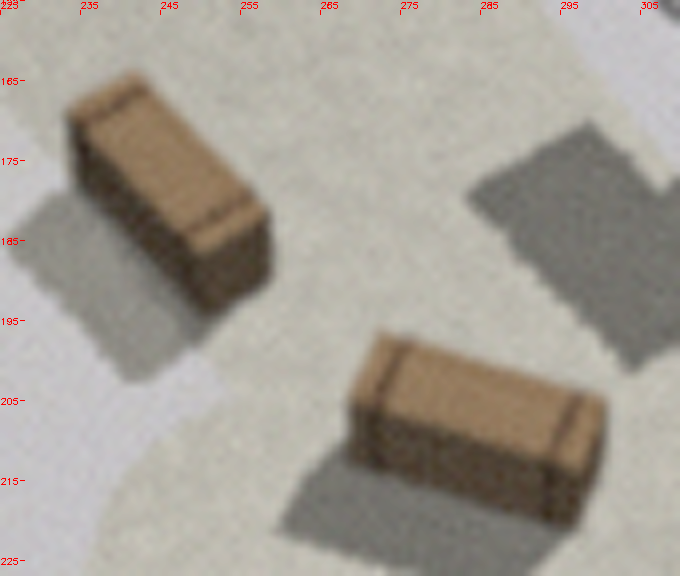

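View pics/sc_bal.png

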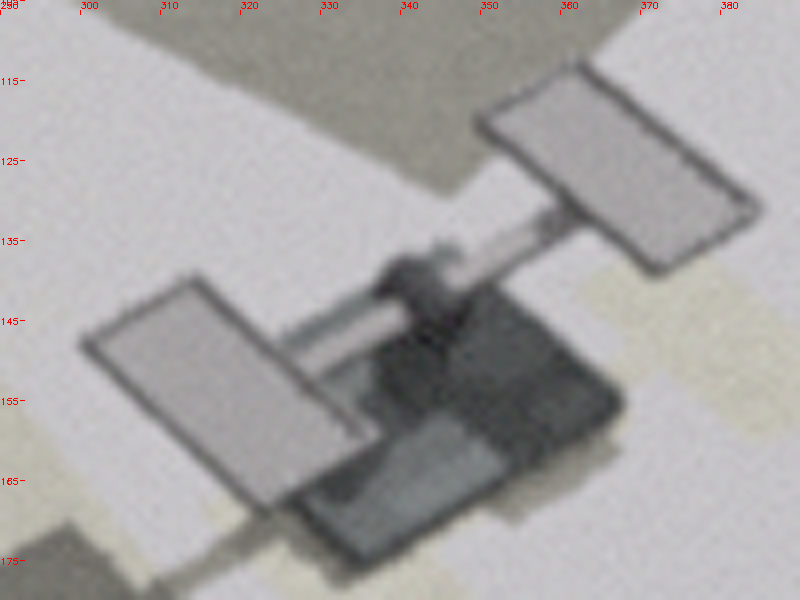

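View pics/sc_m.png

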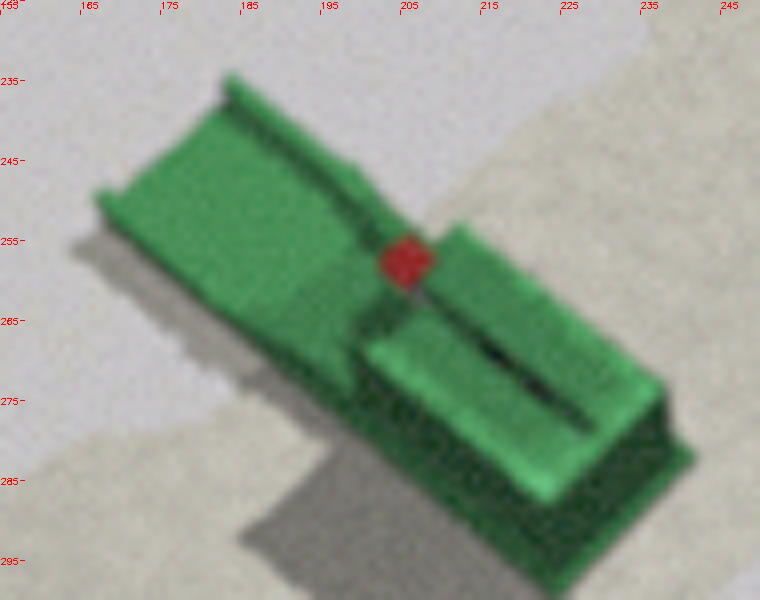

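View pics/si_bl.png

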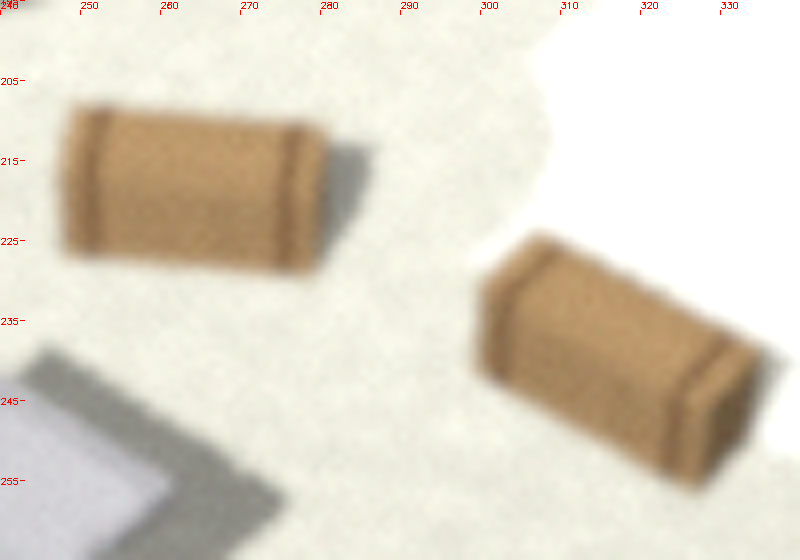

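View pics/si_bal.png

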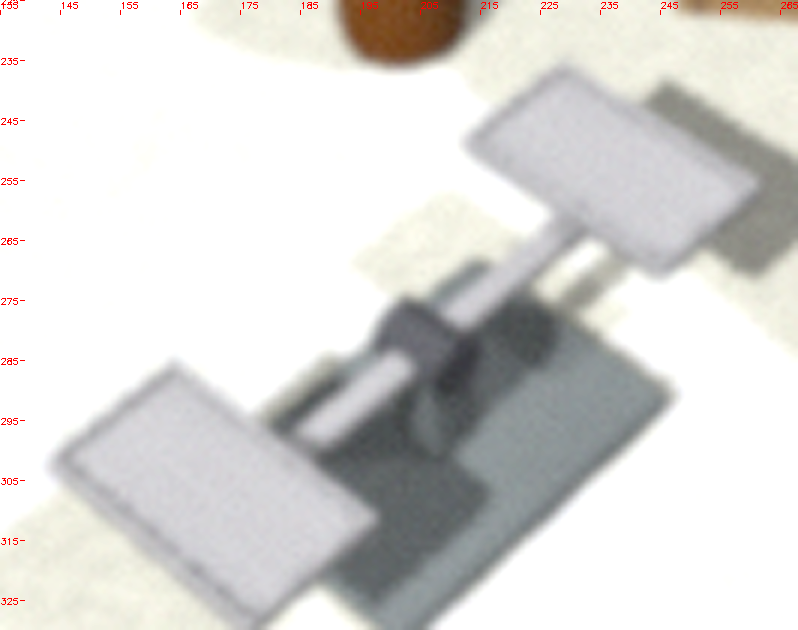

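View pics/si_m.png

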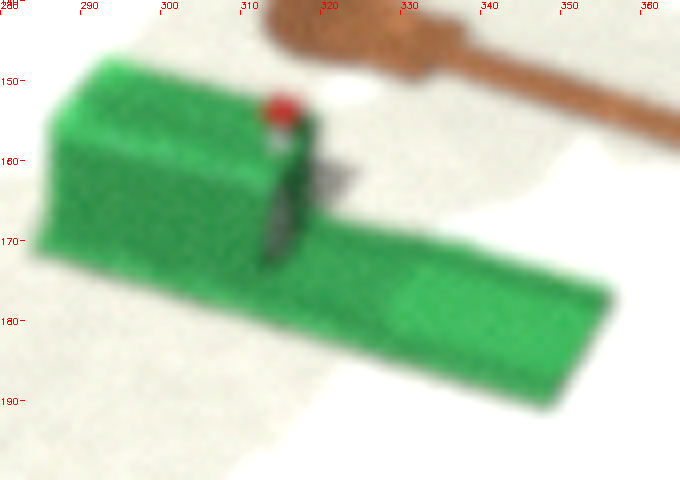

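```bash
cat > h.py <<'E'
import numpy as np
from scipy.optimize import least_squares
from scipy.spatial.transform import Rotation as Ro
from plant import manip
M={n:manip.camera_model(n) for n in ['scene','side']}
def proj(n,X):
    m=M[n];c=np.asarray(X)@m['R'].T+m['t'];p=c@m['camera_matrix'].T
    return p[:,:2]/p[:,2:]
def w(p,x,y): c,s=np.cos(p[2]),np.sin(p[2]);return p[0]+c*x-s*y,p[1]+s*x+c*y
def fit(obs,p0,name,extra=0):
    # obs: (cam, px, fn(p)->local xyz)
    def f(p):
        r=[]
        for n,px,l in obs:
            l=l(p) if callable(l) else l
            X=w(p,l[0],l[1]);r+=list(proj(n,[[X[0],X[1],l[2]]])[0]-px)
        return np.array(r)
    s=least_squares(f,p0,loss='soft_l1')
    print(name,np.round(s.x,4),'deg',round(np.degrees(s.x[2]),2));print(np.round(f(s.x).reshape(-1,2),1).tolist())
    return s.x
E
cat > fit0.py <<'E'
from h import *
C={'sb':('scene',225,155,8),'sl':('scene',290,105,8),'sm':('scene',155,225,8),'ib':('side',240,195,8),'il':('side',135,225,6),'im':('side',280,140,8)}
def o(k,u,v,l):
    n,x,y,s=C[k];return (n,np.array([x+u/s-.45,y+v/s-.45]),l)
h=.038
# block 1: long axis image right-down ~ +x ; y right-up
A=.04;B=.015
fit([o('sb',135,72,(-A,B,h)),o('sb',70,112,(-A,-B,h)),o('sb',268,210,(A,B,h)),o('sb',203,250,(A,-B,h)),o('sb',210,318,(A,-B,0)),o('sb',272,280,(A,B,0)),o('sb',75,182,(-A,-B,0)),
 o('ib',540,235,(A,-B,h)),o('ib',485,282,(A,B,h)),o('ib',760,347,(-A,-B,h)),o('ib',695,395,(-A,B,h)),o('ib',480,370,(A,B,0)),o('ib',695,490,(-A,B,0)),o('ib',750,425,(-A,-B,0))],[.45,-.1,-.1],'b1')
fit([o('sb',378,335,(-A,B,h)),o('sb',350,402,(-A,-B,h)),o('sb',606,402,(A,B,h)),o('sb',585,472,(A,-B,h)),o('sb',352,465,(-A,-B,0)),o('sb',568,528,(A,-B,0)),
 o('ib',72,103,(A,-B,h)),o('ib',327,125,(-A,-B,h)),o('ib',63,255,(A,B,0)),o('ib',310,275,(-A,B,0))],[.52,-.1,.5],'b2')
z=.076;ob=[]
for k,sy,pts in [('sl',.09,[(478,122),(578,62),(760,208),(658,275)]),('sl',-.09,[(82,342),(190,275),(380,435),(268,512)])]:
    for (u,v),(a,b) in zip(pts,[(-1,-1),(-1,1),(1,1),(1,-1)]): ob.append(o(k,u,v,(a*.048,sy+b*.026,z)))
for k,sy,pts in [('il',.09,[(50,465),(175,362),(378,518),(250,630)]),('il',-.09,[(465,143),(565,65),(758,183),(660,275)])]:
    for (u,v),(a,b) in zip(pts,[(1,1),(1,-1),(-1,-1),(-1,1)]): ob.append(o(k,u,v,(a*.048,sy+b*.026,z)))
p=fit(ob,[.5,.2,0],'bal')
for s in(1,-1):print('pan',s,np.round(w(p,0,s*.09),4))
T=.056
q=lambda x,s,z:(lambda p:(x,s*p[3],z))
p=fit([o('sm',460,228,q(0,1,T)),o('sm',665,385,q(.085,1,T)),o('sm',548,500,q(.085,-1,T)),o('sm',362,348,q(0,-1,T)),o('sm',232,72,lambda p:(-.112,p[4],.015)),o('sm',100,190,lambda p:(-.112,-p[4],.015)),
 o('im',110,58,q(.085,-1,T)),o('im',50,125,q(.085,1,T)),o('im',280,185,q(0,1,T)),o('im',320,112,q(0,-1,T)),o('im',545,410,(-.112,.031,0)),o('im',615,290,lambda p:(-.112,-p[4],.015))],[.5,-.25,0,.021,.03],'mould')
E
python3 fit0.py
```

```text
b1 [ 0.4397 -0.0171 -0.2235] deg -12.81
[[-0.0, -0.8], [-0.9, -0.7], [0.7, -0.1], [-0.3, 0.3], [-0.5, 0.4], [0.6, -0.2], [-0.4, -0.7], [-0.5, -1.6], [-1.0, -0.7], [0.4, -0.7], [1.4, 0.6], [-1.1, -0.4], [-0.1, 0.1], [-0.0, 0.8]]
b2 [ 0.5841 -0.0282  0.3359] deg 19.24
[[0.2, -0.8], [-0.4, -0.4], [0.7, -0.6], [-0.3, -0.4], [-0.4, 0.1], [1.2, 0.8], [-0.0, -0.6], [0.0, -0.8], [-0.3, -0.3], [0.7, -0.1]]
bal [ 0.5837  0.2321 -0.2414] deg -13.83
[[-0.2, -2.5], [0.6, -2.6], [1.4, -1.8], [0.6, -2.0], [0.0, -2.0], [1.3, -2.0], [0.5, -1.0], [-0.4, -1.7], [-0.4, -1.3], [0.5, -1.0], [0.6, -0.5], [0.3, -0.2], [-0.7, -1.2], [-0.4, -1.5], [0.7, -0.4], [0.3, -1.0]]
pan 1 [0.6053 0.3195]
pan -1 [0.5622 0.1447]
mould [ 0.5441 -0.2788 -0.023   0.0237  0.028 ] deg -1.32
[[-0.5, -1.3], [0.0, 0.2], [0.2, 0.2], [-2.8, -2.7], [-0.2, -0.0], [-0.4, -0.2], [-1.0, -0.7], [-0.6, -0.9], [-1.6, -0.4], [-0.1, 0.2], [0.4, 0.5], [-0.7, -0.3]]
```

```bash
sed -i 's/sy+b\*.026,z)/sy+b*.026,z)/; s/^z=.076;ob=\[\]/ob=[]/' fit0.py; python3 - <<'E'
s=open('fit0.py').read()
s=s.replace("(a*.048,sy+b*.026,z)","(lambda p,a=a,b=b,sy=sy:(a*.048,sy+b*.026,p[3]))").replace("[.5,.2,0],'bal'","[.5,.2,0,.07],'bal'").replace("o('sm',362,348,q(0,-1,T)),","")
open('fit0.py','w').write(s)
E
python3 fit0.py|tail -6
```

```text
bal [ 0.5853  0.2305 -0.2436  0.0705] deg -13.96
[[-0.3, -0.5], [0.6, -0.6], [1.2, 0.3], [0.5, -0.0], [0.0, -0.1], [1.2, -0.1], [0.3, 1.0], [-0.6, 0.3], [0.0, -0.5], [0.8, -0.1], [0.6, 0.2], [0.4, 0.4], [-0.6, -0.2], [-0.3, -0.4], [0.5, 0.7], [0.1, 0.0]]
pan 1 [0.607  0.3178]
pan -1 [0.5636 0.1431]
mould [ 0.5436 -0.2787 -0.0244  0.0237  0.028 ] deg -1.4
[[-0.6, -1.4], [-0.1, 0.1], [-0.0, 0.1], [-0.3, -0.2], [-0.5, -0.4], [-0.8, -0.7], [-0.4, -0.9], [-1.4, -0.3], [0.1, 0.3], [0.5, 0.6], [-0.6, -0.2]]
```

```bash
cat >> h.py <<'E'
def ray(n,u,v,z):
    m=M[n];d=m['R'].T@np.linalg.solve(m['camera_matrix'],[u,v,1]);c=-m['R'].T@m['t'];return c+d*(z-c[2])/d[2]
def go(x,y,z,yaw):
    s=manip.observe();q=s['ee_rot'];R=Ro.from_quat([q[1],q[2],q[3],q[0]])
    T=Ro.from_matrix(Ro.from_euler('z',yaw,degrees=True).as_matrix()@np.diag([1,-1,-1]))
    d=R.inv().apply(np.array([x,y,z])-s['eef_pos']);r=(R.inv()*T).as_rotvec()
    print('t',round(s['time'],2),'pos',np.round(s['eef_pos'],4),'F',np.round(s['contact_force'],2),'op',round(s['opening'],3),'q',np.round(s['q'],2))
    print('row',np.round(d/.15,4),np.round(np.degrees(r)/360,4),'mm',np.round(d*1000,1),'deg',np.round(np.degrees(r),2))
E
python3 - <<'E'
from h import *
print('cruet',ray('scene',344,221,0),ray('side',201,233,0),'bowl',ray('scene',305,265,0),ray('side',236,190,0),'paddle',ray('scene',168,328,0),ray('scene',132,290,0))
m=manip.camera_model('wrist');s=manip.observe();q=s['ee_rot'];R=Ro.from_quat([q[1],q[2],q[3],q[0]])
print('cam in tool',R.inv().apply(-m['R'].T@m['t']-s['eef_pos']), R.inv().as_matrix()@m['R'].T)
go(.4397,-.0171,.16,-12.8)
go(.4397,-.0171,.16,-12.8+180)
E
```

```text
cruet [0.72158672 0.04991005 0.        ] [7.07030326e-01 7.01780567e-02 1.11022302e-16] bowl [ 0.7209676  -0.11769241  0.        ] [ 0.71226025 -0.11436715  0.        ] paddle [ 0.57852032 -0.44067578  0.        ] [ 0.44373214 -0.43074276  0.        ]
cam in tool [ 0.08386124 -0.00091878 -0.19969756] [[-1.03950235e-03 -9.54726420e-01 -2.97483417e-01]
 [ 9.99999357e-01 -1.12710615e-03  1.22952542e-04]
 [-4.52681430e-04 -2.97483098e-01  9.54726977e-01]]
t 0.15 pos [ 0.2507 -0.5723  0.1837] F [-0.16 -0.26  0.17] op 0.999 q [-1.26  0.49  1.56  0.    1.09 -0.11]
row [ 2.6391 -2.8847  0.1608] [-1.000e-04  0.000e+00  1.013e-01] mm [ 395.9 -432.7   24.1] deg [-5.000e-02  1.000e-02  3.645e+01]
t 0.15 pos [ 0.2507 -0.5723  0.1837] F [-0.16 -0.26  0.17] op 0.999 q [-1.26  0.49  1.56  0.    1.09 -0.11]
row [ 2.6391 -2.8847  0.1608] [-0.000e+00 -2.000e-04 -3.987e-01] mm [ 395.9 -432.7   24.1] deg [-1.0000e-02 -6.0000e-02 -1.4355e+02]
```

```bash
python3 -m creep '[[0.7,-0.75,0,0,0,-0.115,1],[0.7,-0.75,0,0,0,-0.115,1],[0.7,-0.75,0,0,0,-0.115,1],[0.7,-0.75,0,0,0,-0.115,1],[0.7,-0.75,0,0,0,-0.115,1]]' 20; python3 -c "
from h import *
go(.4397,-.0171,.16,167.2)"
```

```text
time: 0.65
eef_pos: [0.3024, -0.4258, 0.1845]
ee_rot: [0.0, 0.841, 0.541, -0.0]
contact_force: [-0.2, -0.4, -0.2]
opening: 1.001
t 0.65 pos [ 0.3024 -0.4258  0.1845] F [-0.19 -0.38 -0.19] op 1.001 q [-1.08  0.35  1.81  0.    0.99 -0.65]
row [ 2.8591 -0.2964  0.1628] [ 0.      0.     -0.2825] mm [428.9 -44.5  24.4] deg [ 0.0000e+00  1.0000e-02 -1.0169e+02]
```

```bash
python3 -m creep '[[1,-0.1,0,0,0,-0.115,1],[1,-0.1,0,0,0,-0.115,1],[1,-0.1,0,0,0,-0.115,1],[1,-0.1,0,0,0,-0.115,1],[1,-0.1,0,0,0,-0.115,1]]' 20; python3 -c "
from h import *
go(.4397,-.0171,.16,167.2)"
```

```text
time: 1.15
eef_pos: [0.352, -0.2836, 0.1843]
ee_rot: [0.0, 0.595, 0.804, -0.0]
contact_force: [-0.3, -0.6, 0.7]
opening: 0.999
t 1.15 pos [ 0.352  -0.2836  0.1843] F [-0.33 -0.6   0.7 ] op 0.999 q [-0.82  0.25  1.96 -0.    0.93 -1.12]
row [1.5289 1.0773 0.1618] [-0.      0.     -0.1673] mm [229.3 161.6  24.3] deg [-0.000e+00  2.000e-02 -6.025e+01]
```

```bash
python3 -m creep '[[0.76,0.54,0.08,0,0,-0.115,1],[0.76,0.54,0.08,0,0,-0.115,1],[0.76,0.54,0.08,0,0,-0.115,1],[0.76,0.54,0.08,0,0,-0.115,1],[0.76,0.54,0.08,0,0,-0.115,1]]'; python3 -c "
from h import *
go(.4397,-.0171,.16,167.2)"
```

```text
time: 1.65
eef_pos: [0.3971, -0.1515, 0.1721]
ee_rot: [-0.0, 0.273, 0.962, -0.0]
contact_force: [-0.2, -0.9, -1.2]
opening: 1.002
t 1.65 pos [ 0.3971 -0.1515  0.1721] F [-0.15 -0.87 -1.21] op 1.002 q [-0.52  0.22  2.04 -0.    0.88 -1.54]
row [0.2284 0.9114 0.0805] [-0.     -0.     -0.0523] mm [ 34.3 136.7  12.1] deg [-0.000e+00 -1.000e-02 -1.885e+01]
```

```bash
python3 -m creep '[[0.228,0.911,0.08,0,0,-0.0523,1],[0.228,0.911,0.08,0,0,-0.0523,1],[0.228,0.911,0.08,0,0,-0.0523,1],[0.228,0.911,0.08,0,0,-0.0523,1]]'; python3 - <<'E'
from h import *
import cv2
go(.4397,-.0171,.16,167.2)
m=manip.camera_model('wrist');np.savez('w1.npz',**m)
cv2.imwrite('pics/w1.png',manip.capture('wrist')[:,:,::-1])
E
```

```text
time: 2.05
eef_pos: [0.4411, -0.0153, 0.1597]
ee_rot: [-0.0, 0.113, 0.994, 0.0]
contact_force: [0.5, -0.3, 0.1]
opening: 0.998
t 2.05 pos [ 0.4411 -0.0153  0.1597] F [ 0.48 -0.34  0.13] op 0.998 q [-0.18  0.26  2.02  0.    0.86 -1.53]
row [ 0.0067 -0.0136 -0.0021] [ 0.0001 -0.0001 -0.0006] mm [ 1.  -2.  -0.3] deg [ 0.02 -0.03 -0.22]
```

View pics/w1.png

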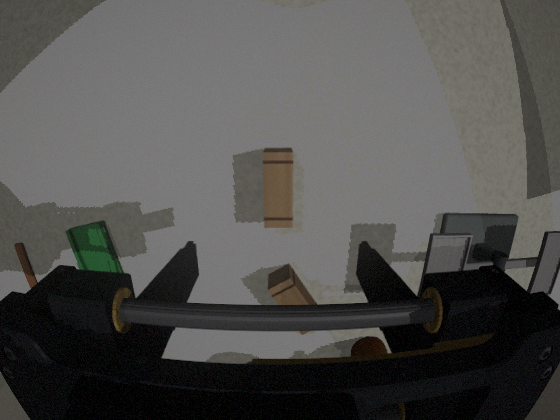

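```bash
cat >> h.py <<'E'
def wray(m,u,v,z):
    K=m['camera_matrix'];d=np.array([(u-K[0,2])/K[0,0],(v-K[1,2])/K[1,1]]);r=np.linalg.norm(d);d3=np.append(d/r*np.sin(r),np.cos(r))
    g=m['R'].T@d3;c=-m['R'].T@m['t'];return c+g*(z-c[2])/g[2]
def crop(f,x,y,w_,h_,s,n):
    import cv2
    im=cv2.imread(f);c=cv2.resize(im[y:y+h_,x:x+w_],None,fx=s,fy=s,interpolation=cv2.INTER_CUBIC);c=cv2.convertScaleAbs(c,alpha=1.5,beta=20)
    for i in range(0,w_,10): cv2.putText(c,str(x+i),(i*s,8),0,.3,(0,0,255));cv2.line(c,(i*s,10),(i*s,14),(0,0,255))
    for i in range(0,h_,10): cv2.putText(c,str(y+i),(0,i*s+4),0,.3,(0,0,255));cv2.line(c,(20,i*s),(24,i*s),(0,0,255))
    cv2.imwrite(n,c)
E
python3 -c "
from h import *
crop('pics/w1.png',250,140,60,100,6,'pics/w1a.png');crop('pics/w1.png',410,200,150,95,5,'pics/w1b.png')"
```

```text
(no output)
```

View pics/w1a.png

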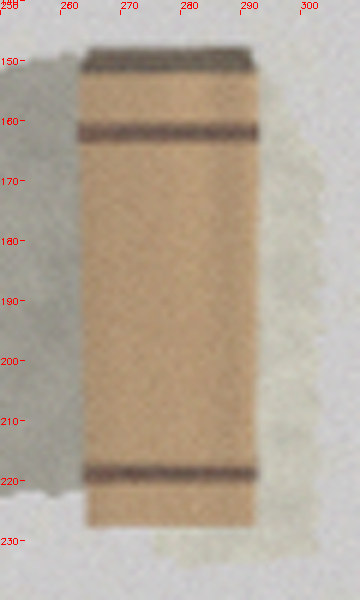

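View pics/w1b.png

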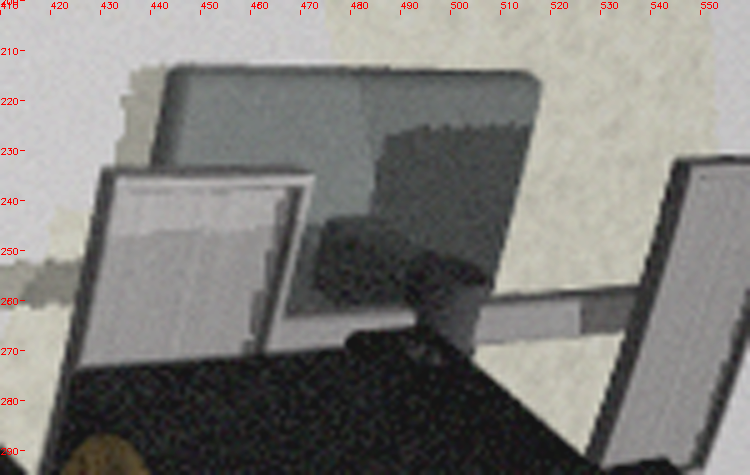

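```bash
python3 - <<'E'
from h import *
m=np.load('w1.npz')
P=[wray(m,u,v,.038)[:2] for u,v in [(262.6,151.8),(292.6,151.8),(263.9,227.3),(292.3,227.3)]]
print(np.round(P,4),'c',np.mean(P,0),np.linalg.norm(P[0]-P[1]),np.linalg.norm(P[0]-P[2]))
d=(P[2]+P[3]-P[0]-P[1]);print(np.degrees(np.arctan2(d[1],d[0])))
c=np.mean(P,0);go(c[0],c[1],.010,167.2)
E
```

```text
[[ 0.3949 -0.019 ]
 [ 0.4017  0.01  ]
 [ 0.4727 -0.0366]
 [ 0.4795 -0.0074]] c [ 0.43718992 -0.0132849 ] 0.029768672770579895 0.07972686740536607
-12.665486293018532
t 2.1 pos [ 0.4408 -0.017   0.1598] F [ 0.15 -0.04  0.6 ] op 1.0 q [-0.19  0.26  2.02 -0.    0.86 -1.53]
row [0.0284 0.0188 0.9989] [-0.     -0.0001 -0.0008] mm [  4.3   2.8 149.8] deg [-0.   -0.03 -0.29]
```

```bash
python3 -m creep '[[0.028,0.019,0.33,0,0,0,0.6],[0.028,0.019,0.66,0,0,0,0.6],[0.028,0.019,0.9,0,0,0,0.6],[0.028,0.019,0.998,0,0,0,0.6],[0.028,0.019,0.998,0,0,0,0.6]]' 20;python3 -m creep '[[0,0,0,0,0,0,0.2],[0,0,0,0,0,0,0.2],[0,0,0,0,0,0,0.2],[0,0,0,0,0,0,0.2],[0,0,0,0,0,0,0.2]]' 20
```

```text
time: 2.6
eef_pos: [0.436, -0.0159, 0.0087]
ee_rot: [-0.002, 0.117, 0.993, 0.0]
contact_force: [0.1, -0.1, 0.3]
opening: 0.643
time: 3.1
eef_pos: [0.4374, -0.0151, 0.0109]
ee_rot: [0.0, 0.116, 0.993, -0.0]
contact_force: [0.1, -0.7, -0.7]
opening: 0.239
```

```bash
python3 - <<'E'
from h import *
import cv2
cv2.imwrite('pics/w2.png',manip.capture('wrist')[:,:,::-1])
print(manip.observe()['opening'])
E
```

```text
0.222526327389093
```

View pics/w2.png

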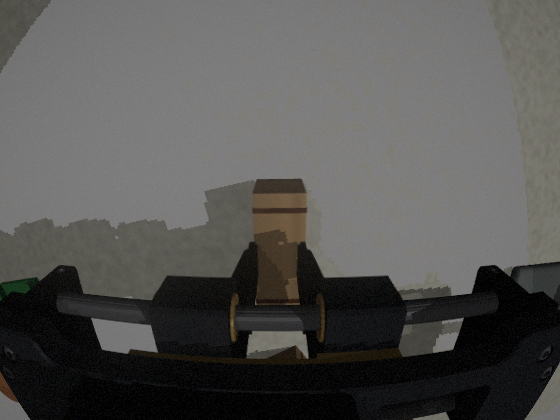

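The fingers sit on both sides of the block, around (250,270) and (305,270). I'll command full closure and then lift.

```bash
python3 -m creep '[[0,0,0,0,0,0,0],[0,0,0,0,0,0,0]]' 20; python3 -m creep '[[0,0,-0.1,0,0,0,0],[0,0,-0.3,0,0,0,0],[0,0,-0.6,0,0,0,0],[0,0,-0.9,0,0,0,0],[0,0,-0.9,0,0,0,0]]' 20;  python3 - <<'E'
from h import *
import cv2
cv2.imwrite('pics/w3.png',manip.capture('wrist')[:,:,::-1])
s=manip.observe();print(s['opening'],s['contact_force'],s['eef_pos'])
go(.5636,.1431,.15,166)
E
```

```text
time: 3.35
eef_pos: [0.4372, -0.0151, 0.0104]
ee_rot: [0.0, 0.116, 0.993, -0.0]
contact_force: [0.4, 0.8, -0.5]
opening: 0.079
time: 3.85
eef_pos: [0.4393, -0.0154, 0.15]
ee_rot: [0.004, 0.116, 0.993, -0.0]
contact_force: [0.7, 0.2, -0.4]
opening: 0.003
0.003685066040121757 [-0.58834414 -0.22297647  0.96645825] [ 0.43823806 -0.01522192  0.14759444]
t 3.9 pos [ 0.4382 -0.0152  0.1476] F [-0.59 -0.22  0.97] op 0.004 q [-0.19  0.28  2.04 -0.    0.82 -1.52]
row [-0.5704  1.2195 -0.0129] [0.     0.0008 0.0019] mm [-85.6 182.9  -1.9] deg [0.01 0.3  0.69]
```

View pics/w3.png

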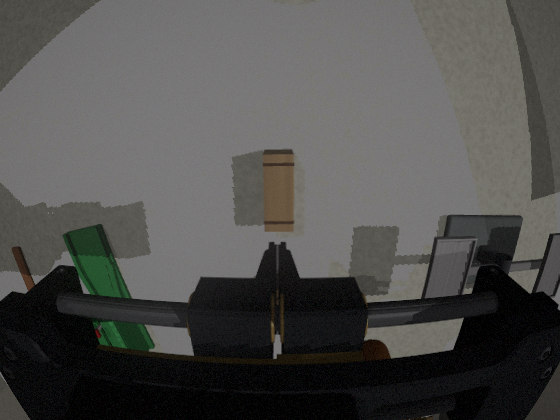

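```bash
python3 - <<'E'
from h import *
import cv2
cv2.imwrite('pics/s3.png',manip.capture('scene')[:,:,::-1]);cv2.imwrite('pics/i3.png',manip.capture('side')[:,:,::-1])
crop('pics/w2.png',225,170,110,140,4,'pics/w2a.png')
E
```

```text
(no output)
```

View pics/w2a.png

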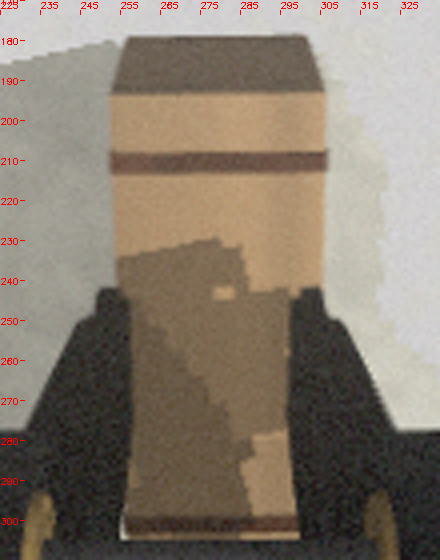

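View pics/s3.png

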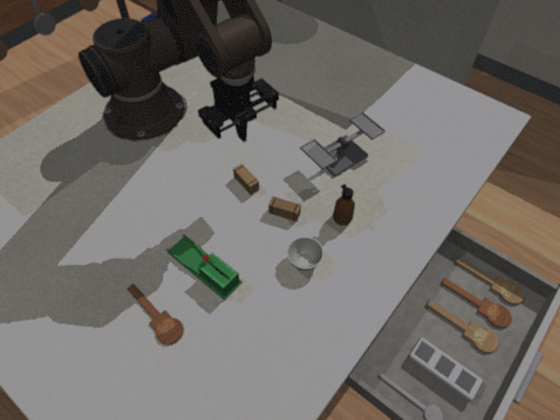

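View pics/i3.png

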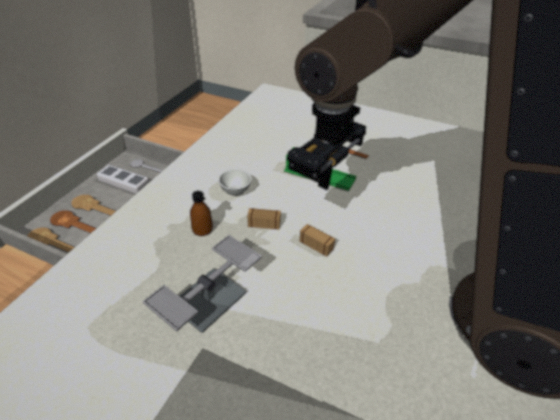

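```bash
python3 - <<'E'
from h import *
import cv2
print(proj('scene',[[.438,-.0152,.1476]]),proj('side',[[.438,-.0152,.1476]]))
a=cv2.imread('pics/scene0.png')[155:230,225:310];b=cv2.imread('pics/s3.png')[155:230,225:310]
c=cv2.imread('pics/side0.png')[195:265,240:340];d=cv2.imread('pics/i3.png')[195:265,240:340]
cv2.imwrite('pics/cmp.png',cv2.resize(np.hstack([a,b]),None,fx=4,fy=4));cv2.imwrite('pics/cmp2.png',cv2.resize(np.hstack([c,d]),None,fx=4,fy=4))
E
```

```text
[[243.02919046 145.75904508]] [[321.21258546 197.79182021]]
```

View pics/cmp.png

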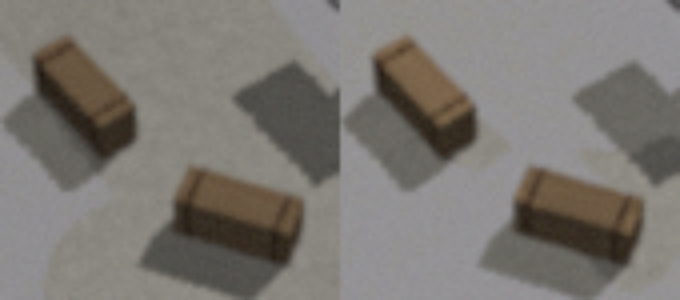

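View pics/cmp2.png

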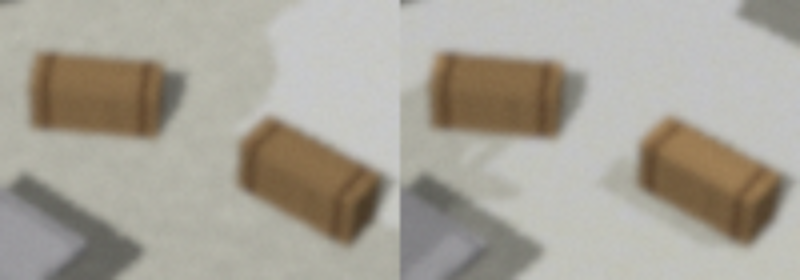

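```bash
python3 - <<'E'
from h import *
crop('pics/s3.png',190,70,100,80,7,'pics/s3a.png');crop('pics/i3.png',275,100,100,100,6,'pics/i3a.png')
s=manip.observe();print(s['eef_pos'],s['q'])
m=manip.camera_model('wrist');print(-m['R'].T@m['t'])
E
```

```text
[ 0.43681681 -0.01501479  0.14500274] [-1.85655468e-01  2.80647973e-01  2.04563501e+00 -1.10875230e-04
  8.15575109e-01 -1.52387676e+00]
[0.35370375 0.00505302 0.34473904]
```

View pics/s3a.png

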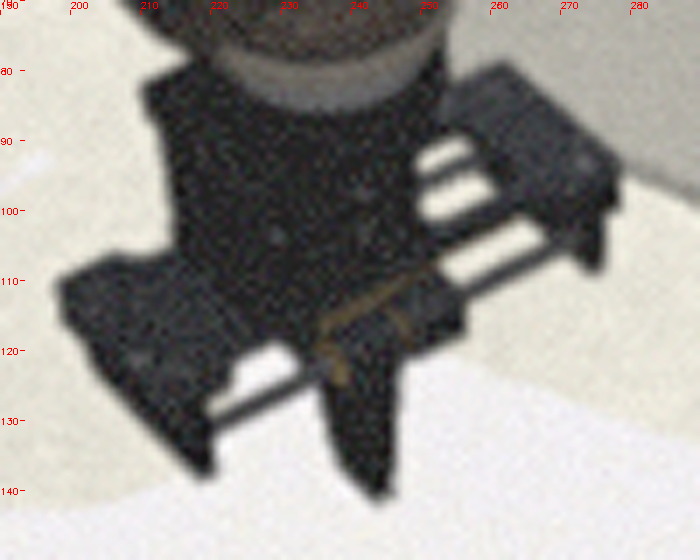

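View pics/i3a.png

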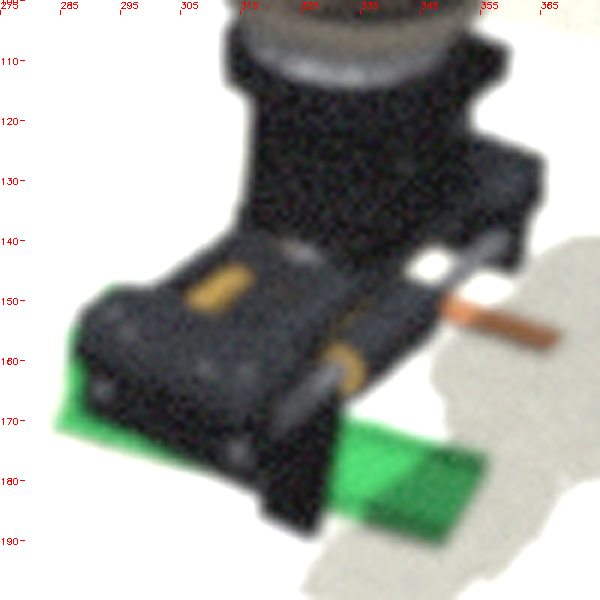

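```bash
python3 - <<'E'
from h import *
f=lambda X:np.r_[proj('scene',[X])[0]-[243.3,140.5],proj('side',[X])[0]-[325.5,188]]
s=least_squares(f,[.43,0,.15]);print(s.x,s.fun)
E
```

```text
[ 0.4364074  -0.01894358  0.17120051] [-2.32924776 -0.71783251 -2.04142831  0.48659258]
```

The fingertips triangulate to about 25 mm above the reported TCP. That explains why they closed just over the block top without touching it. I'll reopen, go down in small steps while watching the force, and find the real fingertip height by light table contact.

```bash
python3 -m creep '[[0,0,0,0,0,0,0.7],[0,0,0,0,0,0,0.7],[0,0,0,0,0,0,0.7],[0,0,0.2,0,0,0,0.7],[0,0,0.5,0,0,0,0.7]]' 20; python3 -m creep '[[0,0,0.3,0,0,0,0.7],[0,0,0.4,0,0,0,0.7],[0,0,0.45,0,0,0,0.7],[0,0,0.47,0,0,0,0.7],[0,0,0.47,0,0,0,0.7]]' 20;
```

```text
time: 4.5
eef_pos: [0.4386, -0.0153, 0.0707]
ee_rot: [0.002, 0.116, 0.993, -0.0]
contact_force: [1.6, -1.6, -0.5]
opening: 0.371
time: 5.0
eef_pos: [0.4375, -0.0152, 0.0002]
ee_rot: [0.0, 0.116, 0.993, -0.0]
contact_force: [0.5, -0.4, 0.3]
opening: 0.696
```

```bash
python3 -m creep '[[0,0,0.05,0,0,0,0.7],[0,0,0.08,0,0,0,0.7],[0,0,0.1,0,0,0,0.7],[0,0,0.1,0,0,0,0.7]]' 20; python3 - <<'E'
from h import *
import cv2
go(.4372,-.0133,-.018,167.2)
cv2.imwrite('pics/w4.png',manip.capture('wrist')[:,:,::-1])
cv2.imwrite('pics/i4.png',manip.capture('side')[:,:,::-1])
crop('pics/i4.png',275,130,100,130,5,'pics/i4a.png')
E
```

```text
time: 5.4
eef_pos: [0.4371, -0.0151, -0.0153]
ee_rot: [-0.0, 0.116, 0.993, -0.0]
contact_force: [0.4, 0.5, 0.3]
opening: 0.698
t 5.4 pos [ 0.4371 -0.0151 -0.0153] F [0.37 0.49 0.32] op 0.698 q [-0.19  0.59  2.19 -0.    0.37 -1.52]
row [0.0023 0.0118 0.018 ] [-0.     -0.     -0.0014] mm [0.3 1.8 2.7] deg [-0.01 -0.01 -0.52]
```

View pics/w4.png

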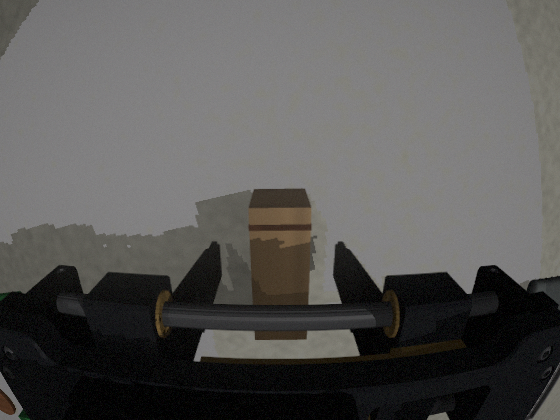

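View pics/i4a.png

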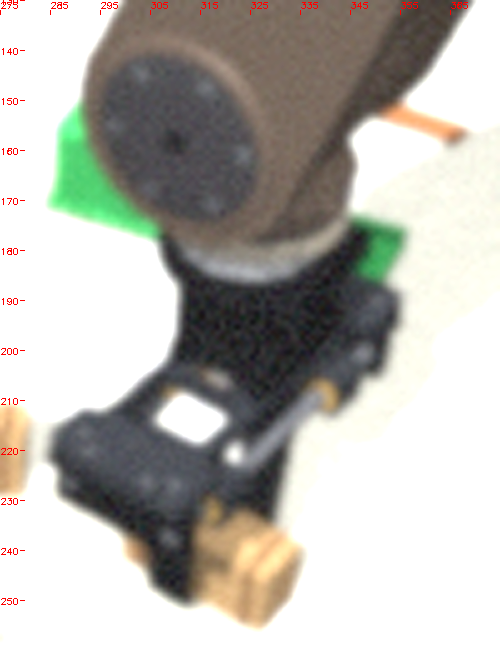

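```bash
for i in 1; do python3 -m creep '[[0,0,0.02,0,0,0,0.7],[0,0,0.04,0,0,0,0.7],[0,0,0.04,0,0,0,0.7]]' 20; done
```

```text
time: 5.8
eef_pos: [0.437, -0.0151, -0.0214]
ee_rot: [-0.0, 0.116, 0.993, -0.0]
contact_force: [-0.5, -0.4, -0.7]
opening: 0.699
```

```bash
python3 -m creep '[[0,0,0.01,0,0,0,0.7],[0,0,0.02,0,0,0,0.7],[0,0,0.02,0,0,0,0.7]]' 20; 
```

```text
time: 6.1
eef_pos: [0.4372, -0.0151, -0.0243]
ee_rot: [-0.0, 0.116, 0.993, -0.0]
contact_force: [-0.1, -0.8, -0.0]
opening: 0.699
```

```bash
python3 -m creep '[[0,0,0.01,0,0,0,0.7],[0,0,0.02,0,0,0,0.7],[0,0,0.02,0,0,0,0.7]]' 20;
```

```text
time: 6.4
eef_pos: [0.4372, -0.0151, -0.0272]
ee_rot: [-0.0, 0.116, 0.993, -0.0]
contact_force: [-0.8, 0.2, -0.2]
opening: 0.698
```

```bash
python3 -m creep '[[0,0,0.01,0,0,0,0.7],[0,0,0.02,0,0,0,0.7],[0,0,0.02,0,0,0,0.7]]' 20;
```

```text
time: 6.7
eef_pos: [0.4372, -0.0151, -0.0302]
ee_rot: [0.0, 0.116, 0.993, -0.0]
contact_force: [-0.4, -0.2, 0.4]
opening: 0.703
```

```bash
python3 -m creep '[[0,0,0.01,0,0,0,0.7],[0,0,0.013,0,0,0,0.7],[0,0,0.013,0,0,0,0.7]]' 20;
```

```text
time: 7.0
eef_pos: [0.4373, -0.0151, -0.0304]
ee_rot: [0.001, 0.116, 0.993, -0.0]
contact_force: [-5.9, 0.1, 38.8]
opening: 0.702
```

```bash
python3 -m creep '[[0,0,0.01,0,0,0,0.7],[0,0,0.013,0,0,0,0.7],[0,0,0.013,0,0,0,0.7]]' 20;
```

```text
time: 7.3
eef_pos: [0.4374, -0.0152, -0.0305]
ee_rot: [0.002, 0.116, 0.993, -0.0]
contact_force: [-12.0, 1.7, 78.9]
opening: 0.694
```

```bash
python3 - <<'E'
from h import *
import cv2
cv2.imwrite('pics/i5.png',manip.capture('side')[:,:,::-1])
cv2.imwrite('pics/w5.png',manip.capture('wrist')[:,:,::-1])
crop('pics/i5.png',265,170,85,100,6,'pics/i5a.png')
E
```

```text
(no output)
```

View pics/i5a.png

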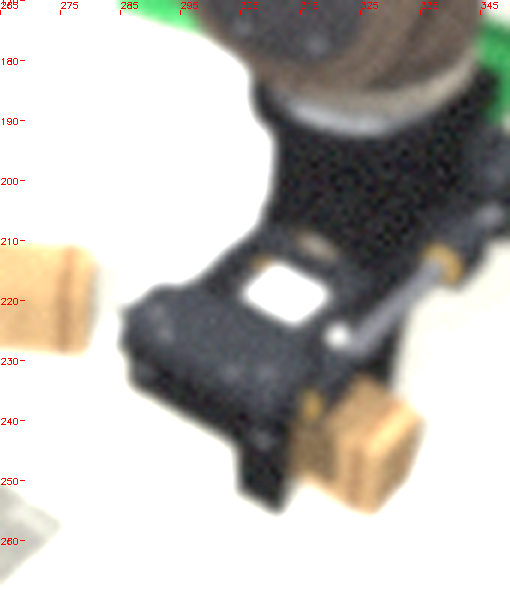

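View pics/w5.png

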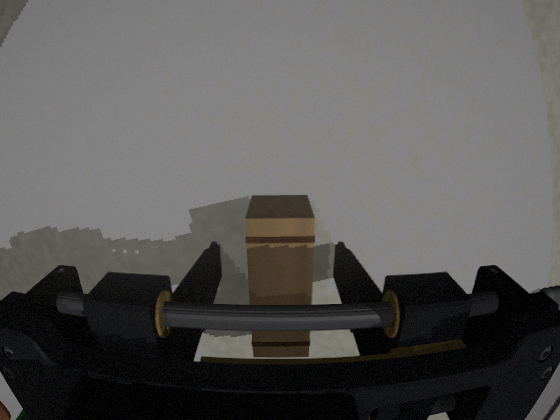

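Table contact came at TCP z = -0.0305, so the real fingertips are 30.5 mm short of the reported TCP. The table is stiff, and the second blind step pressed harder than I wanted (79 N). I'll back off straight away and check the force after every contact step from here on.

```bash
python3 -m creep '[[0,0,-0.091,0,0,0,0.7],[0,0,-0.091,0,0,0,0.4],[0,0,-0.091,0,0,0,0.2],[0,0,-0.091,0,0,0,0.1],[0,0,-0.091,0,0,0,0.1]]' 20;python3 -m creep '[[0,0,0,0,0,0,0],[0,0,0,0,0,0,0],[0,0,0,0,0,0,0]]' 20
```

```text
time: 7.9
eef_pos: [0.4369, -0.0151, -0.0209]
ee_rot: [-0.001, 0.116, 0.993, -0.0]
contact_force: [0.3, 0.5, 1.0]
opening: 0.423
time: 8.2
eef_pos: [0.4371, -0.0151, -0.0205]
ee_rot: [-0.0, 0.116, 0.993, -0.0]
contact_force: [0.4, -0.5, -0.7]
opening: 0.315
```

```bash
python3 -m creep '[[0,0,-0.1,0,0,0,0],[0,0,-0.3,0,0,0,0],[0,0,-0.6,0,0,0,0],[0,0,-0.9,0,0,0,0],[0,0,-0.93,0,0,0,0]]' 20;python3 - <<'E'
from h import *
import cv2
F=[]
for i in range(3):
    im=manip.capture('wrist');F.append(manip.observe()['contact_force'])
print(np.mean(F,0),np.std(F,0))
cv2.imwrite('pics/w6.png',im[:,:,::-1])
go(.5636,.1431,.11,166)
E
```

```text
time: 8.7
eef_pos: [0.439, -0.0154, 0.1233]
ee_rot: [0.004, 0.116, 0.993, -0.0]
contact_force: [0.3, 0.4, -1.1]
opening: 0.316
[ 0.12074574  0.4293447  -1.46626374] [0.4694135  0.5275671  0.37673842]
t 8.85 pos [ 0.4369 -0.015   0.1187] F [-0.49  0.61 -1.84] op 0.315 q [-0.19  0.32  2.08 -0.    0.74 -1.52]
row [-0.5792  1.2205  0.0582] [-0.      0.      0.0019] mm [-86.9 183.1   8.7] deg [-0.    0.    0.68]
```

View pics/w6.png

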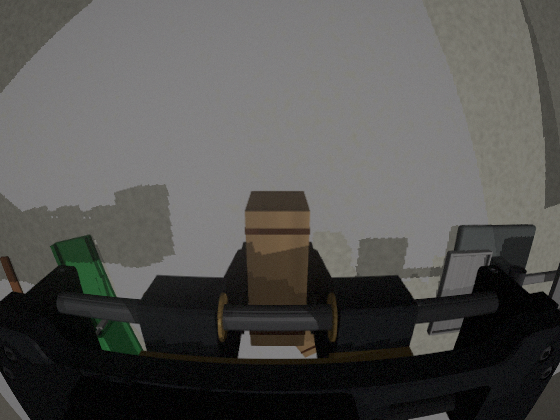

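```bash
python3 - <<'E'
from h import *
m=np.load('w1.npz')
p=np.array([.5853,.2305,-.2436])
for (u,v),z,l in [((429.9,233.5),.076,(-.048,-.116)),((472.5,234.5),.076,(-.048,-.064)),((443.5,212.9),.012,(-.05,-.065)),((517.5,215.1),.012,(-.05,.065)),((545.5,232),.076,(-.048,.064))]:
    print(np.round(wray(m,u,v,z)[:2],4),np.round(w(p,*l),4))
E
```

```text
[0.5051 0.1294] [0.5107 0.1295]
[0.5201 0.1823] [0.5233 0.18  ]
[0.5155 0.1786] [0.5211 0.1795]
[0.5486 0.3036] [0.5525 0.3056]
[0.549  0.3012] [0.5542 0.3042]
```

```bash
python3 -m creep '[[-0.28,0.6,0,0,0,0.002,0],[-0.28,0.6,0,0,0,0.002,0],[-0.56,0.98,0,0,0,0.002,0],[-0.56,0.98,0,0,0,0.002,0],[-0.56,0.98,0,0,0,0.002,0]]' 20;python3 - <<'E'
from h import *
import cv2
go(.5588,.1428,.11,165.7)
m=manip.camera_model('wrist');np.savez('w7.npz',**m)
cv2.imwrite('pics/w7.png',manip.capture('wrist')[:,:,::-1])
E
```

```text
time: 9.35
eef_pos: [0.5535, 0.1103, 0.1162]
ee_rot: [-0.001, 0.121, 0.993, -0.0]
contact_force: [-0.7, -0.5, -1.4]
opening: 0.317
t 9.35 pos [0.5535 0.1103 0.1162] F [-0.69 -0.45 -1.35] op 0.317 q [ 0.08  0.49  1.78  0.    0.88 -1.25]
row [0.0178 0.2191 0.0415] [-0.0001 -0.0005  0.0011] mm [ 2.7 32.9  6.2] deg [-0.05 -0.16  0.38]
```

View pics/w7.png

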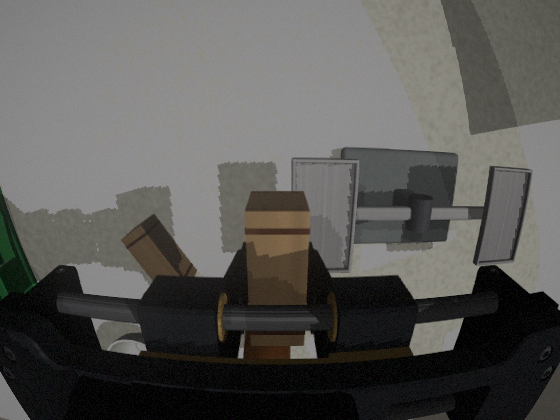

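```bash
python3 - <<'E'
from h import *
crop('pics/w7.png',285,145,80,135,4,'pics/w7a.png');crop('pics/w7.png',465,155,75,115,5,'pics/w7b.png')
E
```

```text
(no output)
```

View pics/w7a.png

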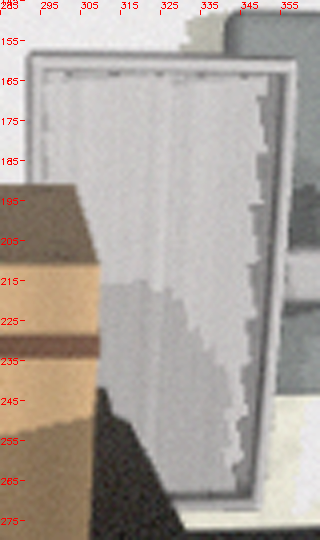

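View pics/w7b.png

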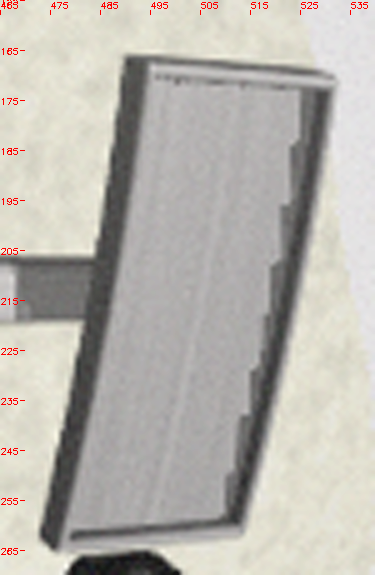

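```bash
python3 - <<'E'
from h import *
m=np.load('w7.npz')
O=[((293.3,158.3),(-.048,-.116)),((358.8,159.5),(-.048,-.064)),((350,269.5),(.048,-.064)),((494.6,167),(-.048,.064)),((532,169.6),(-.048,.116)),((513.2,260.6),(.048,.116)),((478.6,264.2),(.048,.064))]
for zz in(.072,.076):
    X=np.array([wray(m,*o[0],zz)[:2] for o in O]);print(np.round(X,4).tolist())
    s=least_squares(lambda p:np.ravel(np.array([w(p,*o[1]) for o in O])-X),[.58,.23,-.24]);print(s.x,np.degrees(s.x[2]),np.round(s.fun.reshape(-1,2)*1000,1).tolist())
    print([np.round(w(s.x,0,k),4) for k in(-.09,.09)])
p=w(s.x,0,-.09);go(p[0],p[1],.095,np.degrees(s.x[2])+180)
E
```

```text
[[0.5087, 0.1343], [0.5211, 0.1835], [0.6128, 0.1604], [0.5536, 0.3105], [0.5655, 0.3596], [0.658, 0.3361], [0.6469, 0.2897]]
[ 0.5835512   0.23571136 -0.24588608] -14.088234470123943 [[0.0, 0.6], [0.3, 1.8], [1.8, 1.6], [-1.0, -1.0], [-0.2, 0.3], [0.3, 0.4], [-1.2, -3.6]]
[array([0.5616, 0.1484]), array([0.6055, 0.323 ])]
[[0.5081, 0.1342], [0.5203, 0.1827], [0.6104, 0.1599], [0.5522, 0.3076], [0.5639, 0.3559], [0.6549, 0.3328], [0.644, 0.2871]]
[ 0.58175292  0.23370912 -0.24588607] -14.088234060508867 [[-1.1, -1.3], [-0.7, 0.6], [2.3, 0.1], [-1.4, -0.1], [-0.5, 2.0], [1.6, 1.7], [-0.1, -3.0]]
[array([0.5598, 0.1464]), array([0.6037, 0.321 ])]
t 9.4 pos [0.5521 0.1092 0.1164] F [ 1.01  0.36 -1.28] op 0.314 q [ 0.08  0.48  1.79 -0.    0.88 -1.25]
row [0.0092 0.2535 0.1423] [-0.0002 -0.0006  0.0004] mm [ 1.4 38.  21.4] deg [-0.08 -0.22  0.13]
```

```bash
python3 -m creep '[[0.006,0.257,0,0,0,0,0],[0.006,0.257,0.1,0,0,0,0],[0.006,0.257,0.2,0,0,0,0],[0.006,0.257,0.25,0,0,0,0],[0.006,0.257,0.25,0,0,0,0]]' 20;python3 - <<'E'
from h import *
import cv2
go(.5605,.1470,.0515,165.9)
cv2.imwrite('pics/w8.png',manip.capture('wrist')[:,:,::-1])
cv2.imwrite('pics/i8.png',manip.capture('side')[:,:,::-1])
crop('pics/i8.png',180,200,120,90,6,'pics/i8a.png')
go(.5605,.1470,.0515,165.9)
E
```

```text
time: 9.9
eef_pos: [0.56, 0.1453, 0.0801]
ee_rot: [-0.002, 0.123, 0.992, -0.001]
contact_force: [-0.2, -0.1, 0.3]
opening: 0.314
t 9.9 pos [0.56   0.1453 0.0801] F [-0.21 -0.05  0.28] op 0.314 q [ 0.14  0.55  1.78 -0.    0.82 -1.18]
row [-0.0008  0.0118  0.1905] [-0.0002 -0.0005  0.    ] mm [-0.1  1.8 28.6] deg [-0.08 -0.18  0.01]
t 10.0 pos [0.5611 0.1456 0.0816] F [ 0.19  0.64 -0.51] op 0.313 q [ 0.14  0.55  1.78 -0.    0.82 -1.18]
row [0.006  0.0078 0.2009] [-0.0001 -0.0001  0.0001] mm [ 0.9  1.2 30.1] deg [-0.02 -0.03  0.02]
```

View pics/w8.png

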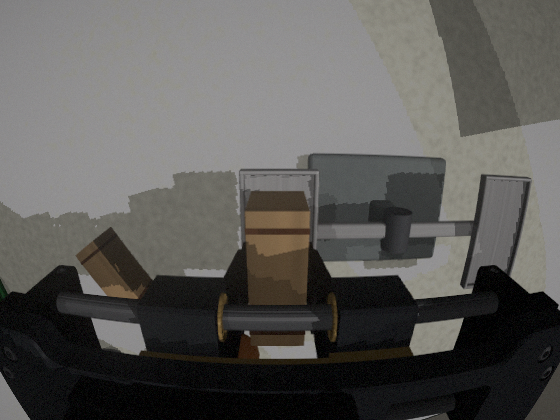

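View pics/i8a.png

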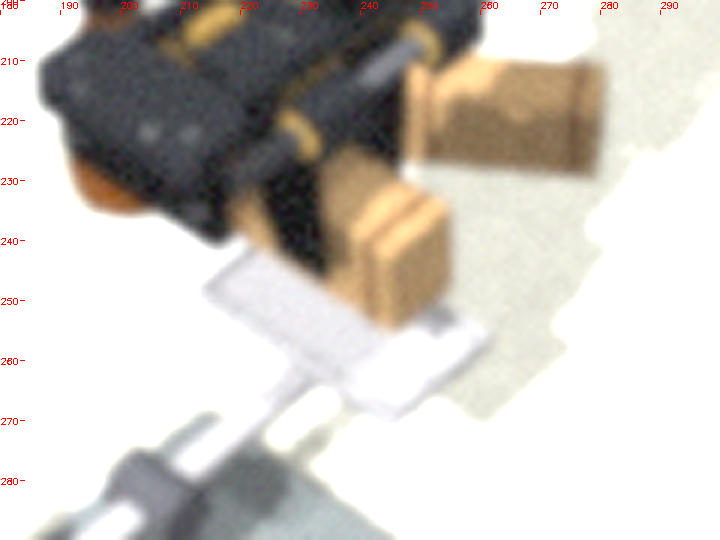

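```bash
python3 -m creep '[[0,0.007,0.06,0,0,0,0],[0,0.007,0.11,0,0,0,0],[0,0.007,0.15,0,0,0,0],[0,0.007,0.17,0,0,0,0],[0,0.007,0.17,0,0,0,0]]' 20
```

```text
time: 10.5
eef_pos: [0.5613, 0.1472, 0.0556]
ee_rot: [-0.0, 0.122, 0.993, -0.0]
contact_force: [-0.1, -0.0, -0.5]
opening: 0.318
```

```bash
python3 -m creep '[[0,0,0.015,0,0,0,0],[0,0,0.03,0,0,0,0],[0,0,0.04,0,0,0,0],[0,0,0.04,0,0,0,0]]' 20
```

```text
time: 10.9
eef_pos: [0.5615, 0.1472, 0.05]
ee_rot: [-0.0, 0.122, 0.993, -0.0]
contact_force: [0.4, 0.4, -1.7]
opening: 0.314
```

```bash
python3 -m creep '[[0,0,0.01,0,0,0,0],[0,0,0.02,0,0,0,0],[0,0,0.02,0,0,0,0],[0,0,0.02,0,0,0,0]]' 20
```

```text
time: 11.3
eef_pos: [0.5615, 0.1472, 0.0471]
ee_rot: [-0.0, 0.122, 0.993, -0.0]
contact_force: [-1.3, 0.5, -0.5]
opening: 0.315
```

```bash
python3 - <<'E'
from h import *
import cv2
F=[]
for n in ['side','scene']:
    cv2.imwrite(f'pics/{n[1]}9.png',manip.capture(n)[:,:,::-1]);F.append(manip.observe()['contact_force'])
print(np.array(F))
crop('pics/i9.png',180,200,110,85,6,'pics/i9a.png');crop('pics/c9.png',290,100,100,90,6,'pics/c9a.png')
E
```

```text
[[-0.1372301   0.32835927 -0.7430535 ]
 [ 0.68795303 -0.44181044 -1.60926729]]
```

View pics/i9a.png

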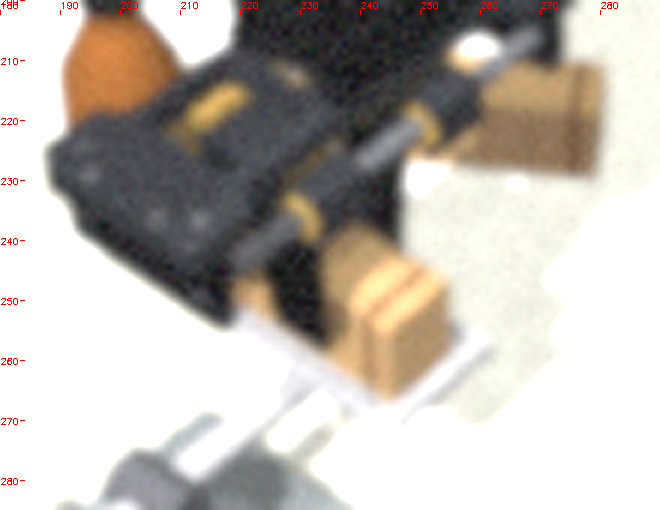

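View pics/c9a.png

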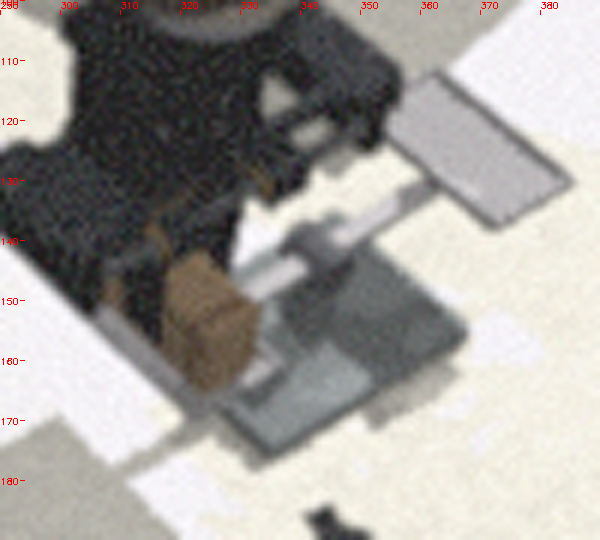

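```bash
python3 -m creep '[[0,0,0.01,0,0,0,0],[0,0,0.02,0,0,0,0],[0,0,0.02,0,0,0,0],[0,0,0.02,0,0,0,0]]' 20; python3 -c "
from h import *
import cv2
a=[manip.capture('scene') for i in range(2)]
cv2.imwrite('pics/s10.png',a[1][:,:,::-1]);print(manip.observe()['contact_force'])
crop('pics/s10.png',290,100,100,90,6,'pics/s10a.png')"
```

```text
time: 11.8
eef_pos: [0.5615, 0.1472, 0.0441]
ee_rot: [-0.0, 0.122, 0.993, -0.0]
contact_force: [-0.3, -0.3, -0.4]
opening: 0.317
[-0.01332277 -0.04155354 -1.32481   ]
```

View pics/s10a.png

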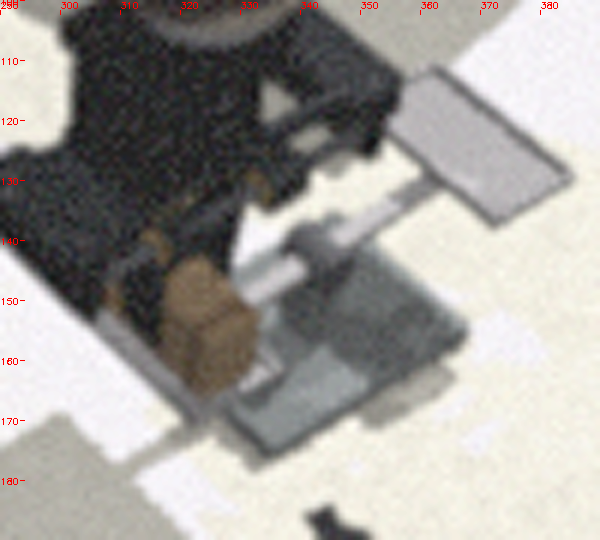

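```bash
python3 -m creep '[[0,0,0.01,0,0,0,0],[0,0,0.02,0,0,0,0],[0,0,0.025,0,0,0,0],[0,0,0.025,0,0,0,0]]' 20
```

```text
time: 12.3
eef_pos: [0.5615, 0.1472, 0.0405]
ee_rot: [-0.0, 0.122, 0.993, -0.0]
contact_force: [-0.6, 0.9, 0.5]
opening: 0.314
```

```bash
python3 -m creep '[[0,0,0.005,0,0,0,0],[0,0,0.01,0,0,0,0],[0,0,0.01,0,0,0,0],[0,0,0.01,0,0,0,0]]' 20
```

```text
time: 12.7
eef_pos: [0.5617, 0.1472, 0.0401]
ee_rot: [0.0, 0.122, 0.993, 0.0]
contact_force: [-3.9, -1.3, 13.9]
opening: 0.318
```

```bash
python3 -m creep '[[0,0,-0.008,0,0,0,0],[0,0,-0.008,0,0,0,0],[0,0,-0.008,0,0,0,0.36],[0,0,-0.008,0,0,0,0.45],[0,0,-0.008,0,0,0,0.45]]' 20; python3 -m creep '[[0,0,0,0,0,0,0.45],[0,0,-0.1,0,0,0,0.45],[0,0,-0.3,0,0,0,0.45],[0,0,-0.6,0,0,0,0.45],[0,0,-0.6,0,0,0,0.6]]'; python3 -c "
from h import *
go(.5841,-.0282,.09,199.2)
import cv2
a=[manip.capture('scene') for i in range(3)]
print(manip.observe()['contact_force'])
cv2.imwrite('pics/s11.png',a[2][:,:,::-1])
crop('pics/s11.png',290,100,100,90,6,'pics/s11a.png')"
```

```text
time: 13.2
eef_pos: [0.5615, 0.1472, 0.0399]
ee_rot: [-0.0, 0.122, 0.993, -0.0]
contact_force: [-0.1, -0.1, 0.8]
opening: 0.435
time: 13.7
eef_pos: [0.5639, 0.1476, 0.1351]
ee_rot: [0.004, 0.122, 0.993, 0.001]
contact_force: [0.7, 1.2, 0.3]
opening: 0.491
t 13.7 pos [0.5639 0.1476 0.1351] F [0.74 1.17 0.26] op 0.491 q [ 0.14  0.48  1.73 -0.    0.93 -1.18]
row [-0.4129 -1.1053  0.3002] [ 0.0001  0.0013 -0.0923] mm [ -61.9 -165.8   45. ] deg [  0.04   0.46 -33.23]
[-0.30024383 -0.04285057 -0.74779299]
```

View pics/s11a.png

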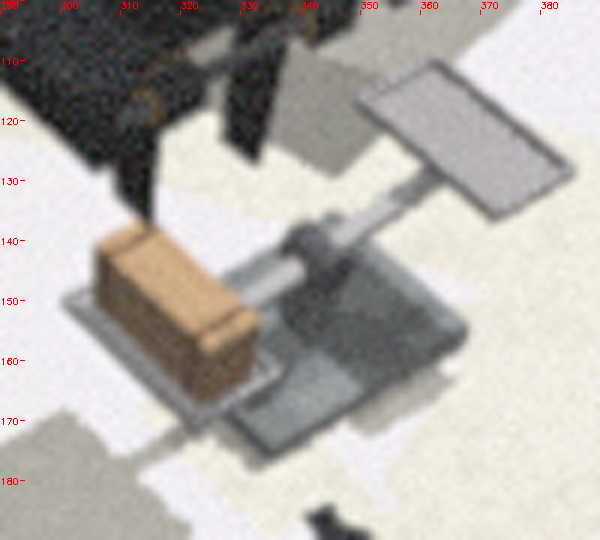

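```bash
python3 -m creep '[[-0.4,-0.95,0,0,0,-0.0925,0.7],[-0.4,-0.95,0,0,0,-0.0925,0.7],[-0.4,-0.95,0,0,0,-0.0925,0.7],[-0.4,-0.95,0,0,0,-0.0925,0.7],[-0.4,-0.95,0,0,0,-0.0925,0.7]]'; python3 - <<'E'
from h import *
import cv2
go(.5841,-.0282,.1,199.2)
m=manip.camera_model('wrist');np.savez('w12.npz',**m)
cv2.imwrite('pics/w12.png',manip.capture('wrist')[:,:,::-1])
E
```

```text
time: 14.35
eef_pos: [0.5848, -0.0077, 0.1285]
ee_rot: [-0.001, -0.168, 0.986, 0.0]
contact_force: [0.6, 0.0, -0.5]
opening: 0.7
t 14.35 pos [ 0.5848 -0.0077  0.1285] F [ 0.59  0.   -0.49] op 0.7 q [-0.13  0.5   1.72 -0.    0.93 -2.03]
row [ 0.049  -0.1274  0.1898] [ 0.0001 -0.0004  0.0003] mm [  7.3 -19.1  28.5] deg [ 0.05 -0.13  0.1 ]
```

View pics/w12.png

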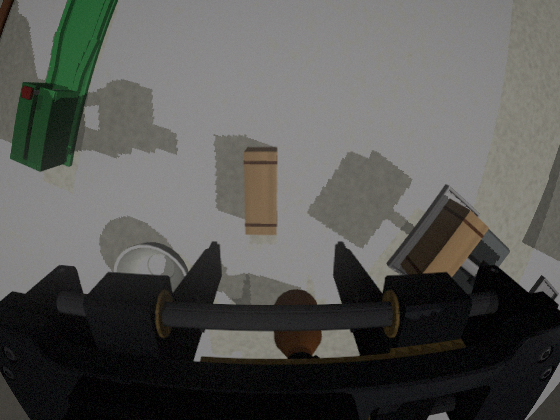

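```bash
python3 - <<'E'
from h import *
crop('pics/w12.png',230,140,60,105,5,'pics/w12a.png')
m=np.load('w12.npz')
P=[wray(m,u,v,.038)[:2] for u,v in [(244,150.5),(277.5,150.5),(246,235),(276.3,235)]]
c=np.mean(P,0);d=(P[2]+P[3]-P[0]-P[1]);print(c,np.linalg.norm(P[0]-P[1]),np.linalg.norm(P[0]-P[2]),np.degrees(np.arctan2(d[1],d[0])))
s=manip.observe();print('cruet base dist',wray(m,297,320,.04)-s['eef_pos'])
go(c[0],c[1],-.0205,180+np.degrees(np.arctan2(d[1],d[0])))
E
```

```text
[ 0.58124381 -0.02400068] 0.03007386858946096 0.08124812747859181 18.75210221815261
cruet base dist [ 0.11693984  0.06316401 -0.08866935]
t 14.4 pos [ 0.5846 -0.0063  0.1287] F [-0.36  1.11 -0.57] op 0.7 q [-0.12  0.5   1.72  0.    0.93 -2.03]
row [ 0.0578 -0.1052  0.9945] [ 0.0002 -0.0003  0.001 ] mm [  8.7 -15.8 149.2] deg [ 0.06 -0.12  0.35]
```

View pics/w12a.png

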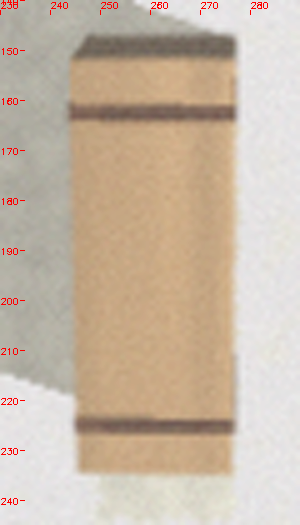

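```bash
python3 -m creep '[[0.058,-0.105,0.1,0,0,0.001,0.7],[0.058,-0.105,0.4,0,0,0.001,0.7],[0.058,-0.105,0.7,0,0,0.001,0.7],[0.058,-0.105,0.85,0,0,0.001,0.7],[0.058,-0.105,0.85,0,0,0.001,0.7]]'; python3 - <<'E'
from h import *
go(.5812,-.0240,-.0205,198.8)
E
```

```text
time: 14.9
eef_pos: [0.5798, -0.0218, -0.0009]
ee_rot: [-0.003, -0.163, 0.987, 0.001]
contact_force: [-0.1, 0.6, -0.1]
opening: 0.701
t 14.9 pos [ 0.5798 -0.0218 -0.0009] F [-0.12  0.57 -0.09] op 0.701 q [-0.15  0.67  1.82  0.    0.65 -2.05]
row [-0.0045 -0.0174  0.1309] [ 0.0005 -0.0009 -0.0001] mm [-0.7 -2.6 19.6] deg [ 0.18 -0.34 -0.02]
```

```bash
python3 -m creep '[[0,-0.01,0.08,0,0,0,0.7],[0,-0.01,0.137,0,0,0,0.5],[0,-0.01,0.137,0,0,0,0.1],[0,-0.01,0.137,0,0,0,0],[0,-0.01,0.137,0,0,0,0]]' 20; python3 -m creep '[[0,0,0,0,0,0,0],[0,0,0,0,0,0,0],[0,0,0,0,0,0,0]]' 20
```

```text
time: 15.4
eef_pos: [0.583, -0.0248, -0.0172]
ee_rot: [0.001, -0.164, 0.986, -0.0]
contact_force: [-0.3, -0.9, 0.2]
opening: 0.423
time: 15.7
eef_pos: [0.5829, -0.0248, -0.0174]
ee_rot: [0.0, -0.164, 0.986, -0.0]
contact_force: [-0.5, -0.1, 5.5]
opening: 0.318
```

```bash
python3 -m creep '[[0,0,-0.05,0,0,0,0],[0,0,-0.3,0,0,0,0],[0,0,-0.6,0,0,0,0],[0,0,-0.92,0,0,0,0],[0,0,-0.92,0,0,0,0]]' 20;python3 - <<'E'
from h import *
import cv2
F=[]
for i in range(3):
    im=manip.capture('wrist');F.append(manip.observe()['contact_force'])
print(np.mean(F,0),np.std(F,0))
cv2.imwrite('pics/w13.png',im[:,:,::-1])
go(.6045,.322,.12,165.9)
E
```

```text
time: 16.2
eef_pos: [0.5852, -0.0251, 0.1263]
ee_rot: [0.005, -0.164, 0.986, -0.002]
contact_force: [1.3, 0.6, -2.1]
opening: 0.313
[ 0.06143867  0.49425044 -2.14922254] [0.75290045 0.33013663 0.69602859]
t 16.35 pos [ 0.5821 -0.0247  0.1196] F [-0.42  0.63 -1.73] op 0.315 q [-0.16  0.5   1.74 -0.    0.9  -2.06]
row [-0.89    2.1381 -0.0027] [ 0.     -0.0001  0.0917] mm [-133.5  320.7   -0.4] deg [ 0.   -0.04 33.  ]
```

View pics/w13.png

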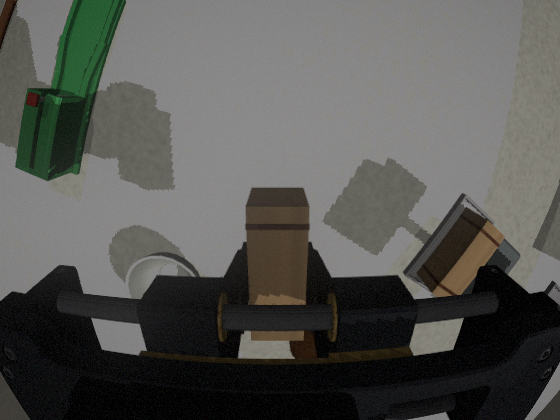

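```bash
python3 -m creep '[[-0.4,0.97,0,0,0,0.0915,0],[-0.4,0.97,0,0,0,0.0915,0],[-0.4,0.97,0,0,0,0.0915,0],[-0.4,0.97,0,0,0,0.0915,0],[-0.4,0.97,0,0,0,0.0915,0]]';python3 - <<'E'
from h import *
go(.6045,.322,.12,165.9)
E
```

```text
time: 16.85
eef_pos: [0.5912, 0.1347, 0.1179]
ee_rot: [-0.002, 0.123, 0.992, -0.0]
contact_force: [0.2, -0.7, -1.0]
opening: 0.316
t 16.85 pos [0.5912 0.1347 0.1179] F [ 0.21 -0.69 -1.04] op 0.316 q [ 0.12  0.54  1.68  0.    0.93 -1.21]
row [ 0.2184  1.2327 -0.0147] [-0.0002 -0.0005 -0.    ] mm [ 32.8 184.9  -2.2] deg [-0.06 -0.19 -0.01]
```

```bash
python3 -m creep '[[0.2,0.95,0,0,0,0,0],[0.2,0.95,0,0,0,0,0],[0.2,0.95,0,0,0,0,0],[0.2,0.95,0,0,0,0,0],[0.2,0.95,0,0,0,0,0]]';python3 - <<'E'
from h import *
import cv2
go(.6045,.322,.12,165.9)
m=manip.camera_model('wrist');np.savez('w14.npz',**m)
cv2.imwrite('pics/w14.png',manip.capture('wrist')[:,:,::-1])
E
```

```text
time: 17.35
eef_pos: [0.5971, 0.2775, 0.1183]
ee_rot: [-0.001, 0.12, 0.993, -0.001]
contact_force: [-0.0, 0.1, -1.5]
opening: 0.314
t 17.35 pos [0.5971 0.2775 0.1183] F [-0.04  0.13 -1.54] op 0.314 q [ 0.34  0.6   1.54 -0.    1.   -0.99]
row [ 0.0228  0.2999 -0.012 ] [-0.0003 -0.0003  0.0007] mm [ 3.4 45.  -1.8] deg [-0.11 -0.13  0.27]
```

View pics/w14.png

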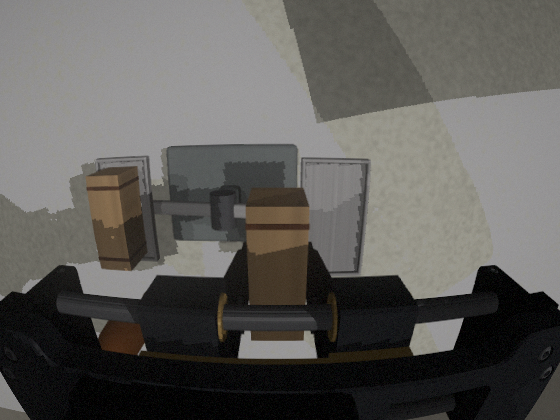

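```bash
python3 - <<'E'
from h import *
m=np.load('w14.npz')
P=np.array([wray(m,u,v,.087)[:2] for u,v in [(302,157.5),(368.5,160),(360,273)]]);print(P,np.linalg.norm(P[0]-P[1]),np.linalg.norm(P[1]-P[2]))
d=(P[2]-P[1])/np.linalg.norm(P[2]-P[1]);print(np.degrees(np.arctan2(d[1],d[0])), (P[0]+P[2])/2, (P[0]+P[1])/2+.048*d)
go(.604,.3195,.085,165.9)
E
```

```text
[[0.55117076 0.30742666]
 [0.56390639 0.35508208]
 [0.65434238 0.3338312 ]] 0.0493278366649459 0.09289923743874032
-13.223604029854604 [0.60275657 0.32062893] [0.60426584 0.32027428]
t 17.4 pos [0.5973 0.2766 0.1186] F [ 0.55  0.21 -1.35] op 0.314 q [ 0.33  0.6   1.54 -0.    1.   -0.99]
row [0.0253 0.2886 0.2237] [-0.0003 -0.0003  0.0004] mm [ 3.8 43.3 33.6] deg [-0.1  -0.11  0.16]
```

```bash
python3 -m creep '[[0.025,0.29,0,0,0,0,0],[0.025,0.29,0.05,0,0,0,0],[0.025,0.29,0.15,0,0,0,0],[0.025,0.29,0.22,0,0,0,0],[0.025,0.29,0.22,0,0,0,0]]';python3 - <<'E'
from h import *
import cv2
cv2.imwrite('pics/w15.png',manip.capture('wrist')[:,:,::-1])
go(.604,.320,.0656,165.9)
E
```

```text
time: 17.9
eef_pos: [0.6038, 0.3191, 0.0846]
ee_rot: [-0.002, 0.123, 0.992, -0.001]
contact_force: [0.2, 0.0, -2.2]
opening: 0.315
t 17.95 pos [0.6044 0.3195 0.0858] F [ 0.59 -0.   -1.28] op 0.314 q [ 0.39  0.67  1.5  -0.    0.97 -0.93]
row [0.0028 0.0025 0.1349] [-0.0002 -0.0003 -0.    ] mm [ 0.4  0.4 20.2] deg [-0.09 -0.1  -0.  ]
```

View pics/w15.png

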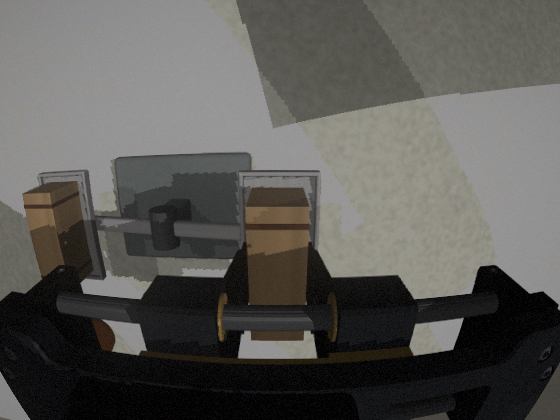

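```bash
python3 -m creep '[[0.003,0.005,0.05,0,0,0,0],[0.003,0.005,0.09,0,0,0,0],[0.003,0.005,0.12,0,0,0,0],[0.003,0.005,0.12,0,0,0,0]]'
```

```text
time: 18.35
eef_pos: [0.6041, 0.3217, 0.0683]
ee_rot: [-0.0, 0.122, 0.993, -0.0]
contact_force: [-0.3, -0.4, -0.5]
opening: 0.317
```

```bash
python3 -m creep '[[0,0,0.01,0,0,0,0],[0,0,0.02,0,0,0,0],[0,0,0.03,0,0,0,0],[0,0,0.03,0,0,0,0]]'
```

```text
time: 18.75
eef_pos: [0.6044, 0.3219, 0.0645]
ee_rot: [0.0, 0.122, 0.993, -0.0]
contact_force: [-0.1, -0.3, -0.3]
opening: 0.312
```

```bash
python3 -m creep '[[0,0,0.01,0,0,0,0],[0,0,0.02,0,0,0,0],[0,0,0.03,0,0,0,0],[0,0,0.03,0,0,0,0]]';python3 - <<'E'
from h import *
import cv2
F=[]
for n in ['scene','side']:
    cv2.imwrite(f'pics/{n}16.png',manip.capture(n)[:,:,::-1]);F.append(manip.observe()['contact_force'][2])
print(F)
crop('pics/scene16.png',290,100,100,90,5,'pics/a16.png');crop('pics/side16.png',130,220,140,110,5,'pics/b16.png')
E
```

```text
time: 19.15
eef_pos: [0.6044, 0.3218, 0.0598]
ee_rot: [-0.0, 0.122, 0.993, -0.0]
contact_force: [0.3, -0.4, -0.8]
opening: 0.316
[np.float64(-0.921255267302554), np.float64(-0.8360336430397626)]
```

View pics/a16.png

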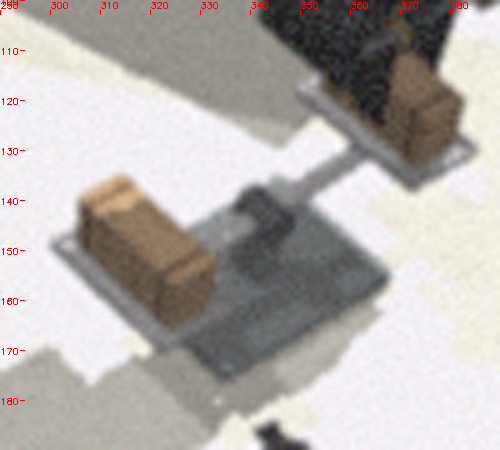

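View pics/b16.png

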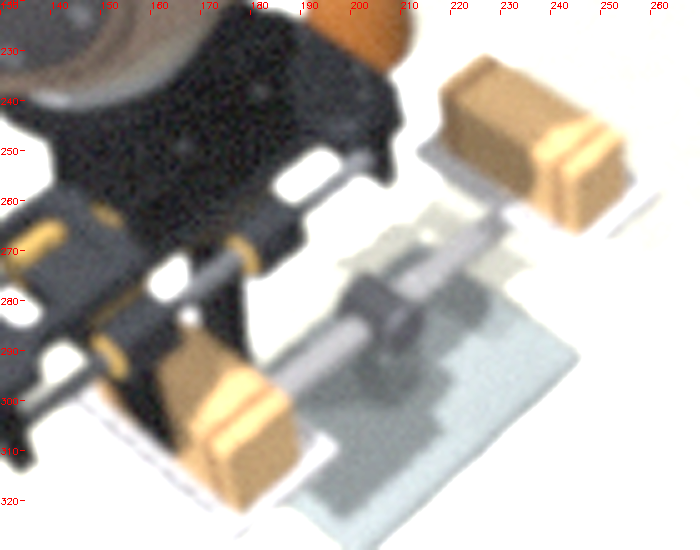

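```bash
python3 -m creep '[[0,0,0,0,0,0,0.36],[0,0,0,0,0,0,0.45],[0,0,0,0,0,0,0.5],[0,0,-0.1,0,0,0,0.5],[0,0,-0.3,0,0,0,0.5]]'; python3 -m creep '[[0,0,-0.2,0,0,0,0.5],[0,0,-0.3,0,0,0,0.5],[0,0,-0.3,0,0,0,0.6],[0,0,-0.3,0,0,0,0.7],[0,0,-0.3,0,0,0,0.7]]'; python3 - <<'E'
from h import *
import cv2
for n in ['scene','side','wrist']:
    cv2.imwrite(f'pics/{n}17.png',manip.capture(n)[:,:,::-1])
print(manip.observe()['time'])
crop('pics/scene17.png',290,100,100,90,5,'pics/a17.png');crop('pics/side17.png',130,220,140,110,5,'pics/b17.png')
E
```

```text
time: 19.75
eef_pos: [0.6035, 0.3214, 0.1044]
ee_rot: [-0.002, 0.122, 0.992, -0.001]
contact_force: [1.1, 0.0, 0.5]
opening: 0.5
time: 20.25
eef_pos: [0.6038, 0.3215, 0.1485]
ee_rot: [-0.001, 0.122, 0.992, -0.001]
contact_force: [0.0, -0.4, -0.3]
opening: 0.675
20.4
```

View pics/a17.png

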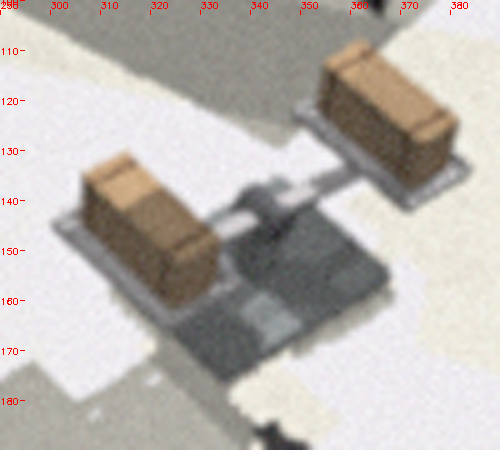

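View pics/b17.png

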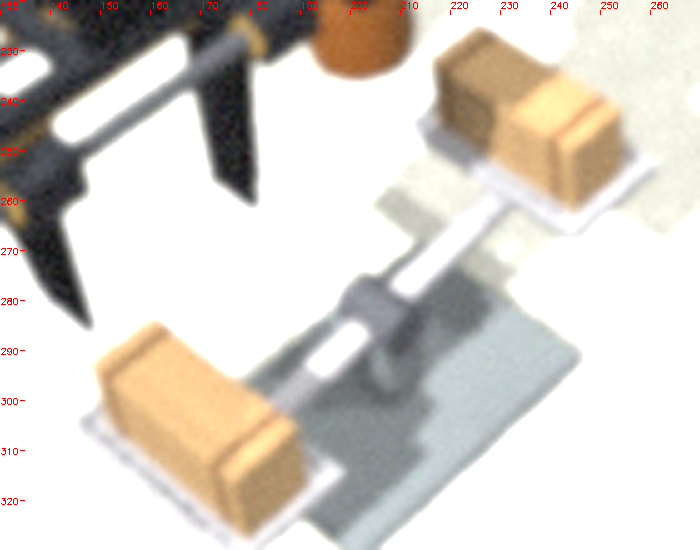

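View pics/wrist17.png

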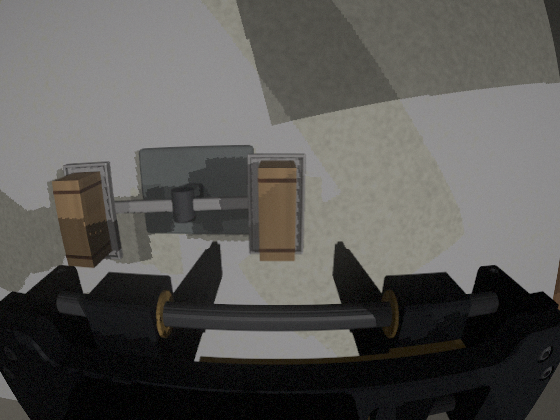

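```bash
python3 - <<'E'
from h import *
import cv2
s=manip.observe();print(s['eef_pos'])
m=manip.camera_model('wrist');np.savez('w18.npz',**m)
cv2.imwrite('pics/w18.png',manip.capture('wrist')[:,:,::-1])
cv2.imwrite('pics/s18.png',manip.capture('scene')[:,:,::-1])
crop('pics/w18.png',240,145,75,125,4,'pics/w18a.png');crop('pics/s18.png',290,100,100,90,5,'pics/a18.png')
E
```

```text
[0.60410283 0.32167094 0.14886468]
```

View pics/w18a.png

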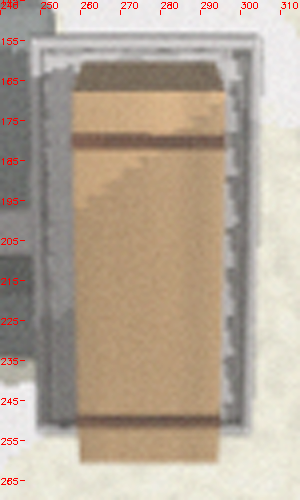

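View pics/a18.png

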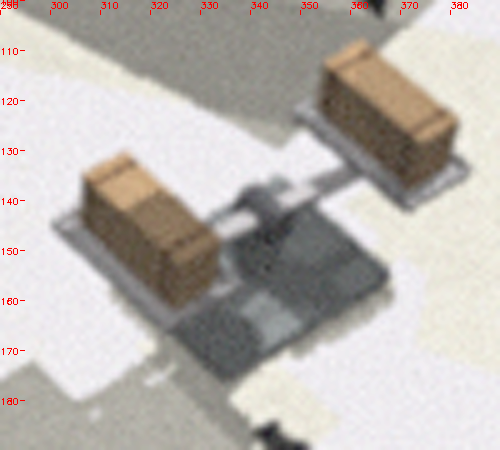

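```bash
python3 - <<'E'
from h import *
m=np.load('w18.npz')
P=np.array([wray(m,u,v,.099)[:2] for u,v in [(257.6,167.5),(295.8,167.5),(259,260),(294.5,260)]])
c=P.mean(0);d=(P[2]+P[3]-P[0]-P[1]);yaw=np.degrees(np.arctan2(d[1],d[0]));d/=np.linalg.norm(d)
print(c,np.linalg.norm(P[0]-P[1]),np.linalg.norm(P[0]-P[2]),yaw)
g=c-.024*d
go(g[0],g[1],.0405,yaw+180)
E
```

```text
[0.60271416 0.32189805] 0.029737597675168807 0.07948435711698129 -14.08631765029861
t 20.5 pos [0.6043 0.3217 0.1493] F [0.33 0.31 0.18] op 0.7 q [ 0.39  0.61  1.44 -0.    1.1  -0.93]
row [ 1.697e-01 -7.000e-04  7.254e-01] [-0.0001 -0.0001  0.0001] mm [ 2.550e+01 -1.000e-01  1.088e+02] deg [-0.04 -0.05  0.05]
```

```bash
python3 -m creep '[[0.17,0,0.1,0,0,0,0.55],[0.17,0,0.35,0,0,0,0.55],[0.17,0,0.55,0,0,0,0.55],[0.17,0,0.65,0,0,0,0.55],[0.17,0,0.68,0,0,0,0.55]]';  python3 -c "
from h import *
go(.5794,.3277,.0405,165.9)"
```

```text
time: 21.0
eef_pos: [0.5792, 0.3277, 0.0464]
ee_rot: [-0.001, 0.122, 0.992, -0.001]
contact_force: [0.0, 0.6, -0.3]
opening: 0.552
t 21.0 pos [0.5792 0.3277 0.0464] F [ 0.03  0.63 -0.27] op 0.552 q [ 0.42  0.7   1.57 -0.    0.87 -0.91]
row [-0.0016  0.0002  0.0393] [-0.0003 -0.0003  0.0002] mm [-0.2  0.   5.9] deg [-0.09 -0.11  0.06]
```

```bash
python3 -m creep '[[0,0,0.03,0,0,0,0.5],[0,0,0.043,0,0,0,0.4],[0,0,0.043,0,0,0,0.2],[0,0,0.043,0,0,0,0],[0,0,0.043,0,0,0,0]]' 25; python3 -m creep '[[0,0,0,0,0,0,0],[0,0,0,0,0,0,0]]' 25; python3 -c "
from h import *
import cv2
cv2.imwrite('pics/w19.png',manip.capture('wrist')[:,:,::-1])
crop('pics/w19.png',210,170,140,150,4,'pics/w19a.png')"
```

```text
time: 21.5
eef_pos: [0.58, 0.3281, 0.0424]
ee_rot: [0.001, 0.122, 0.993, 0.0]
contact_force: [0.4, -0.7, 2.7]
opening: 0.316
time: 21.7
eef_pos: [0.58, 0.3282, 0.0423]
ee_rot: [0.001, 0.122, 0.993, 0.0]
contact_force: [-0.4, -1.3, 5.7]
opening: 0.31
```

View pics/w19a.png

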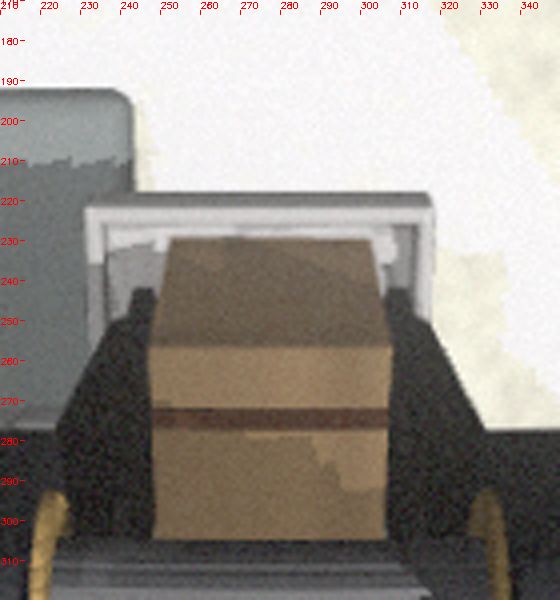

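```bash
python3 -m creep '[[0,0,-0.05,0,0,0,0],[0,0,-0.2,0,0,0,0],[0,0,-0.5,0,0,0,0],[0,0,-0.8,0,0,0,0],[0,0,-0.8,0,0,0,0]]' 25; python3 -c "
from h import *
go(.452,-.273,.15,178.6)"
```

```text
time: 22.25
eef_pos: [0.5817, 0.3291, 0.1681]
ee_rot: [0.004, 0.122, 0.992, 0.002]
contact_force: [0.7, 0.9, -1.9]
opening: 0.313
t 22.25 pos [0.5817 0.3291 0.1681] F [ 0.69  0.89 -1.94] op 0.313 q [ 0.42  0.56  1.47 -0.    1.1  -0.91]
row [-0.1335 -4.1044  0.0983] [ 0.0008  0.0013 -0.0351] mm [ -20.  -615.7   14.7] deg [  0.28   0.45 -12.63]
```

```bash
python3 -m creep '[[-0.03,-1,0,0,0,-0.01,0],[-0.03,-1,0,0,0,-0.01,0],[-0.03,-1,0,0,0,-0.01,0],[-0.03,-1,0,0,0,-0.01,0]]' 25; python3 -c "
from h import *
go(.452,-.273,.15,178.6)"
```

```text
time: 22.65
eef_pos: [0.5461, 0.177, 0.1614]
ee_rot: [-0.001, 0.093, 0.996, -0.001]
contact_force: [0.9, 0.6, -1.2]
opening: 0.318
t 22.65 pos [0.5461 0.177  0.1614] F [ 0.94  0.6  -1.22] op 0.318 q [ 0.2   0.44  1.71 -0.    0.99 -1.19]
row [ 0.0618 -3.0641  0.081 ] [-0.0002 -0.0003 -0.0257] mm [   9.3 -459.6   12.2] deg [-0.08 -0.11 -9.25]
```

```bash
python3 -m creep '[[-0.07,-1,0,0,0,-0.01,0],[-0.07,-1,0,0,0,-0.01,0],[-0.07,-1,0,0,0,-0.01,0],[-0.07,-1,0,0,0,-0.01,0]]' 25; python3 -c "
from h import *
go(.452,-.273,.15,178.6)"
```

```text
time: 23.05
eef_pos: [0.5302, 0.0279, 0.1614]
ee_rot: [-0.0, 0.062, 0.998, -0.0]
contact_force: [0.3, -0.3, -1.5]
opening: 0.315
t 23.05 pos [0.5302 0.0279 0.1614] F [ 0.35 -0.27 -1.54] op 0.315 q [-0.07  0.38  1.82 -0.    0.94 -1.52]
row [ 0.2698 -2.0551  0.0775] [-0.0001 -0.0001 -0.0158] mm [  40.5 -308.3   11.6] deg [-0.04 -0.05 -5.69]
```

```bash
python3 -m creep '[[0.14,-1,0,0,0,-0.008,0],[0.14,-1,0,0,0,-0.008,0],[0.14,-1,0,0,0,-0.008,0],[0.14,-1,0,0,0,-0.008,0]]' 25; python3 - <<'E'
from h import *
import cv2
go(.452,-.273,.15,178.6)
m=manip.camera_model('wrist');np.savez('w20.npz',**m)
cv2.imwrite('pics/w20.png',manip.capture('wrist')[:,:,::-1])
E
```

```text
time: 23.45
eef_pos: [0.4913, -0.118, 0.1614]
ee_rot: [-0.0, 0.037, 0.999, -0.0]
contact_force: [0.4, 0.6, -1.7]
opening: 0.318
t 23.45 pos [ 0.4913 -0.118   0.1614] F [ 0.43  0.61 -1.74] op 0.318 q [-0.37  0.35  1.88 -0.    0.92 -1.86]
row [ 0.1856 -1.0499  0.0766] [-0.0001 -0.0001 -0.0078] mm [  27.8 -157.5   11.5] deg [-0.03 -0.02 -2.8 ]
```

View pics/w20.png

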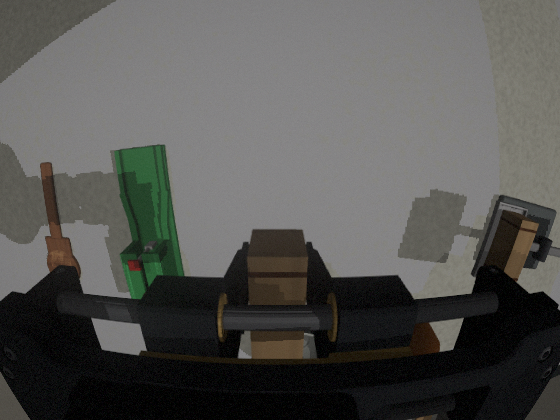

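```bash
python3 - <<'E'
from h import *
crop('pics/w20.png',105,135,90,165,4,'pics/w20a.png')
E
```

```text
(no output)
```

View pics/w20a.png

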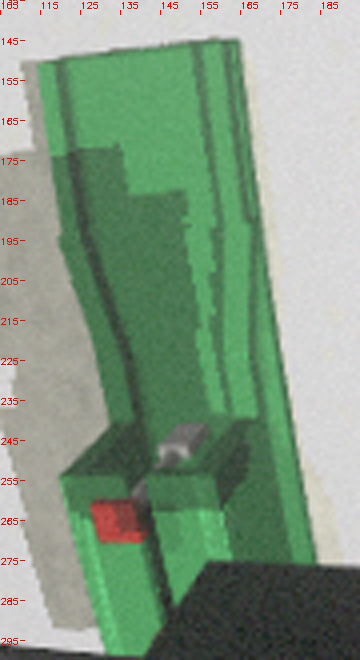

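```bash
cat >> h.py <<'E'
def wproj(m,X):
    K=m['camera_matrix'];c=m['R']@np.asarray(X)+m['t'];r=np.hypot(c[0],c[1]);th=np.arctan2(r,c[2]);return np.array([K[0,2]+K[0,0]*th*c[0]/r,K[1,2]+K[1,1]*th*c[1]/r])
def wfit(m,obs,p0):
    def f(p):
        r=[]
        for px,l in obs:
            l=l(p) if callable(l) else l
            X=w(p,l[0],l[1]);r+=list(wproj(m,[X[0],X[1],l[2]])-px)
        return np.array(r)
    s=least_squares(f,p0,loss='soft_l1');print(np.round(s.x,4),np.degrees(s.x[2]));print(np.round(f(s.x).reshape(-1,2),1).tolist());return s.x
E
python3 - <<'E'
from h import *
m=np.load('w20.npz')
obs=[((121.3,148.8),(-.112,-.024,.008)),((119,149),(-.112,-.024,.015)),((153.3,145.8),(-.112,.024,.015)),((164.6,144.6),(-.112,.031,0)),((120,254.6),lambda p:(0,-p[3],.056)),((159,253.4),lambda p:(0,p[3],.056)),((169,238.5),lambda p:(0,p[3],.015))]
p=wfit(m,obs,[.54,-.275,-.02,.0237])
E
```

```text
[ 0.542  -0.2751 -0.014   0.0244] -0.8038032888213661
[[-0.5, 0.6], [-0.9, 1.2], [1.8, -0.3], [0.6, -1.2], [-0.2, -0.5], [-0.7, -0.1], [0.5, 0.5]]
```

```bash
python3 -m creep '[[0.183,-0.9,0,0,0,-0.0075,0],[0.183,-0.95,0,0,0,-0.0075,0],[0.183,-1,0.1,0,0,-0.0075,0],[0.183,-1,0.3,0,0,-0.0075,0],[0.183,-1,0.5,0,0,-0.0075,0]]' 25; python3 - <<'E'
from h import *
import cv2
cv2.imwrite('pics/w21.png',manip.capture('wrist')[:,:,::-1])
m=manip.camera_model('wrist');np.savez('w22.npz',**m)
cv2.imwrite('pics/w22.png',manip.capture('wrist')[:,:,::-1])
go(.4525,-.2735,.03,179)
E
```

```text
time: 24.0
eef_pos: [0.455, -0.2624, 0.0857]
ee_rot: [0.0, 0.012, 1.0, -0.0]
contact_force: [0.8, 0.3, -2.3]
opening: 0.314
t 24.1 pos [ 0.4535 -0.26    0.0836] F [-1.29  0.12 -1.4 ] op 0.311 q [-0.65  0.48  1.91  0.    0.75 -2.2 ]
row [ 0.0033 -0.0912  0.3568] [ 0.0006 -0.0008 -0.0006] mm [  0.5 -13.7  53.5] deg [ 0.22 -0.28 -0.23]
```

View pics/w22.png

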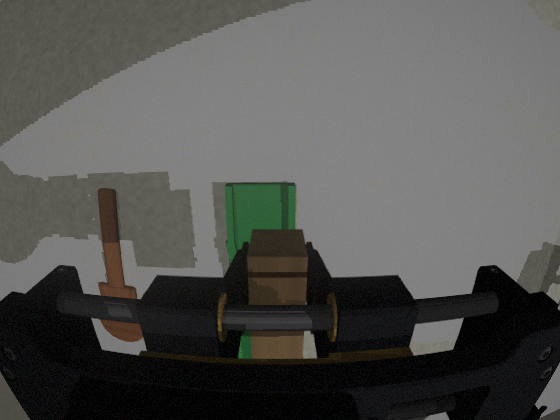

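```bash
python3 - <<'E'
from h import *
crop('pics/w22.png',215,170,95,95,6,'pics/w22a.png')
E
```

```text
(no output)
```

View pics/w22a.png

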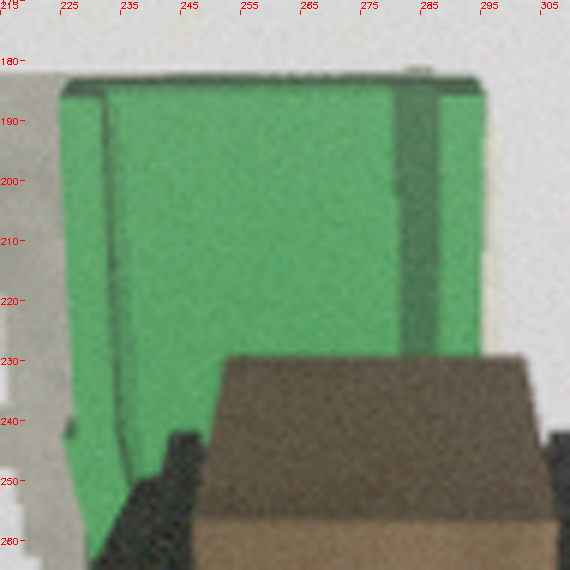

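```bash
python3 - <<'E'
from h import *
m=np.load('w22.npz')
obs=[((224.6,185.4),(-.112,-.031,.015)),((295.2,185.4),(-.112,.031,.015)),((231.7,185),(-.112,-.024,.015)),((287.4,185),(-.112,.024,.015)),((295,228),lambda p:(p[3],.031,.015)),((227.3,235),lambda p:(p[4],-.031,.015))]
p=wfit(m,obs,[.54,-.275,-.02,-.08,-.07])
go(*w(p,-.0895,0),.03,np.degrees(p[2])+180)
E
```

```text
[ 0.5417 -0.2763 -0.0223 -0.0735 -0.0668] -1.2785923954384542
[[-1.4, -0.0], [1.3, -0.3], [-0.4, 0.3], [0.8, 0.1], [0.7, 0.0], [-1.6, 0.1]]
t 24.1 pos [ 0.4535 -0.26    0.0836] F [-1.29  0.12 -1.4 ] op 0.311 q [-0.65  0.48  1.91  0.    0.75 -2.2 ]
row [ 0.0051 -0.0963  0.3568] [ 0.0006 -0.0008  0.0001] mm [  0.8 -14.5  53.5] deg [ 0.22 -0.28  0.05]
```

```bash
python3 -m creep '[[0.005,-0.094,0,0,0,0,0],[0.005,-0.094,0.1,0,0,0,0],[0.005,-0.094,0.25,0,0,0,0],[0.005,-0.094,0.25,0,0,0,0]]' 25; python3 - <<'E'
from h import *
import cv2
manip.capture('wrist')
m=manip.camera_model('wrist');np.savez('w23.npz',**m)
cv2.imwrite('pics/w23.png',manip.capture('wrist')[:,:,::-1])
crop('pics/w23.png',205,170,145,115,5,'pics/w23a.png')
p=[.5417,-.2760,np.radians(-1.2)]
go(*w(p,-.0895,0),.0,178.8)
E
```

```text
time: 24.5
eef_pos: [0.4535, -0.276, 0.0488]
ee_rot: [-0.0, 0.011, 1.0, 0.0]
contact_force: [0.3, -0.3, -0.6]
opening: 0.314
t 24.6 pos [ 0.4541 -0.2765  0.0504] F [-0.3  -0.52 -0.74] op 0.315 q [-0.67  0.54  1.92 -0.    0.68 -2.22]
row [0.0134 0.0161 0.3362] [-0.0001  0.0002 -0.0001] mm [ 2.   2.4 50.4] deg [-0.05  0.06 -0.02]
```

View pics/w23a.png

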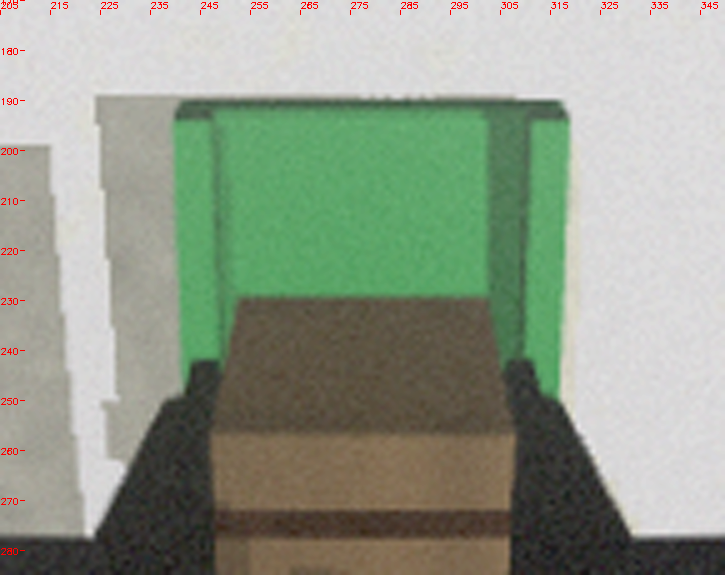

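```bash
python3 -m creep '[[0.013,0.01,0.1,0,0,0,0],[0.013,0.01,0.2,0,0,0,0],[0.013,0.01,0.3,0,0,0,0],[0.013,0.01,0.36,0,0,0,0],[0.013,0.01,0.36,0,0,0,0]]' 25
```

```text
time: 25.1
eef_pos: [0.4516, -0.2748, -0.0047]
ee_rot: [-0.0, 0.011, 1.0, -0.0]
contact_force: [-0.1, -0.7, -1.6]
opening: 0.315
```

```bash
python3 -m creep '[[0,0,0.01,0,0,0,0],[0,0,0.02,0,0,0,0],[0,0,0.025,0,0,0,0],[0,0,0.025,0,0,0,0]]' 25
```

```text
time: 25.5
eef_pos: [0.4515, -0.2748, -0.0084]
ee_rot: [0.0, 0.011, 1.0, -0.0]
contact_force: [-0.4, 0.5, -1.5]
opening: 0.313
```

```bash
python3 -m creep '[[0,0,0.005,0,0,0,0],[0,0,0.008,0,0,0,0],[0,0,0.008,0,0,0,0]]' 25
```

```text
time: 25.8
eef_pos: [0.4514, -0.2747, -0.0098]
ee_rot: [-0.0, 0.011, 1.0, -0.0]
contact_force: [0.9, -0.1, -1.7]
opening: 0.314
```

```bash
python3 -m creep '[[0,0,0.004,0,0,0,0],[0,0,0.004,0,0,0,0],[0,0,0.004,0,0,0,0]]' 25
```

```text
time: 26.1
eef_pos: [0.4514, -0.2747, -0.0104]
ee_rot: [-0.0, 0.011, 1.0, -0.0]
contact_force: [0.6, -0.5, -1.6]
opening: 0.313
```

```bash
python3 -m creep '[[0,0,0.005,0,0,0,0],[0,0,0.005,0,0,0,0],[0,0,0.005,0,0,0,0]]' 25
```

```text
time: 26.4
eef_pos: [0.4514, -0.2748, -0.0108]
ee_rot: [0.0, 0.011, 1.0, -0.0]
contact_force: [-1.8, 0.5, 5.7]
opening: 0.318
```

```bash
python3 -m creep '[[0,0,-0.003,0,0,0,0],[-0.03,0,-0.003,0,0,0,0],[-0.06,0,-0.003,0,0,0,0],[-0.08,0,-0.003,0,0,0,0],[-0.08,0,-0.003,0,0,0,0]]' 25; python3 - <<'E'
from h import *
import cv2
cv2.imwrite('pics/scene24.png',manip.capture('scene')[:,:,::-1]);cv2.imwrite('pics/side24.png',manip.capture('side')[:,:,::-1])
crop('pics/scene24.png',150,215,105,90,6,'pics/a24.png');crop('pics/side24.png',270,130,110,80,6,'pics/b24.png')
go(.5,-.2760+.0417*.0209,-.0108,178.8)
E
```

```text
time: 26.9
eef_pos: [0.464, -0.2751, -0.0107]
ee_rot: [0.0, 0.011, 1.0, -0.0]
contact_force: [1.4, -0.6, 0.4]
opening: 0.311
t 27.0 pos [ 0.4637 -0.2751 -0.0107] F [ 0.15  0.02 -0.81] op 0.316 q [-0.66  0.65  1.94  0.    0.55 -2.21]
row [-0.2422  0.0049  0.0005] [-0.0001  0.0001 -0.0002] mm [-36.3   0.7   0.1] deg [-0.02  0.03 -0.05]
```

View pics/a24.png

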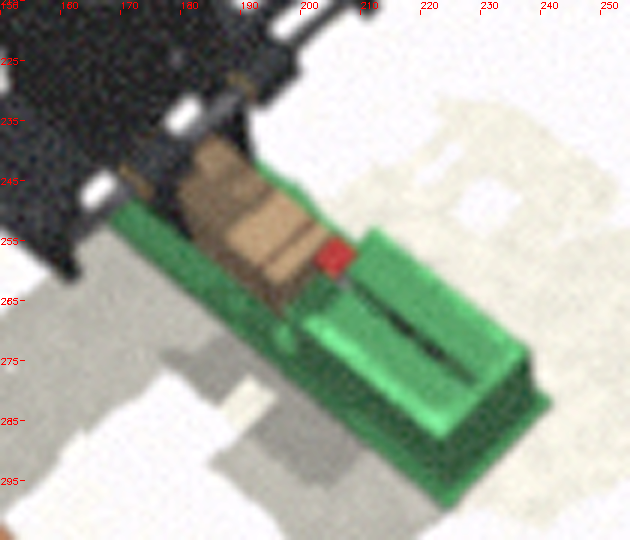

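View pics/b24.png

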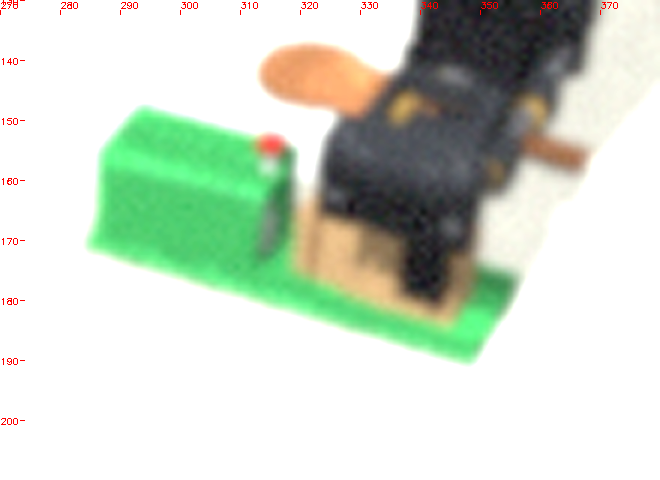

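```bash
python3 -m creep '[[-0.02,0.002,0,0,0,0,0],[-0.04,0.003,0,0,0,0,0],[-0.06,0.003,0,0,0,0,0],[-0.06,0.003,0,0,0,0,0]]' 25
```

```text
time: 27.4
eef_pos: [0.4729, -0.2748, -0.0107]
ee_rot: [0.0, 0.011, 1.0, -0.0]
contact_force: [0.3, -0.9, 0.2]
opening: 0.317
```

```bash
python3 -m creep '[[-0.01,0,0,0,0,0,0],[-0.02,0,0,0,0,0,0],[-0.03,0,0,0,0,0,0],[-0.04,0,0,0,0,0,0],[-0.04,0,0,0,0,0,0]]' 25
```

```text
time: 27.9
eef_pos: [0.4787, -0.275, -0.0107]
ee_rot: [0.0, 0.011, 1.0, -0.0]
contact_force: [0.8, 0.3, 0.1]
opening: 0.313
```

```bash
python3 -m creep '[[-0.01,0,0,0,0,0,0],[-0.02,0,0,0,0,0,0],[-0.03,0,0,0,0,0,0],[-0.04,0,0,0,0,0,0],[-0.04,0,0,0,0,0,0]]' 25
```

```text
time: 28.4
eef_pos: [0.4846, -0.275, -0.0107]
ee_rot: [0.0, 0.011, 1.0, -0.0]
contact_force: [-0.3, 0.1, 0.8]
opening: 0.318
```

```bash
python3 -m creep '[[-0.01,0,0,0,0,0,0],[-0.02,0,0,0,0,0,0],[-0.02,0,0,0,0,0,0]]' 25
```

```text
time: 28.7
eef_pos: [0.4876, -0.2751, -0.0107]
ee_rot: [0.0, 0.011, 1.0, -0.0]
contact_force: [-0.7, -0.6, 1.2]
opening: 0.314
```

```bash
python3 -m creep '[[-0.01,0,0,0,0,0,0],[-0.015,0,0,0,0,0,0],[-0.015,0,0,0,0,0,0]]' 25
```

```text
time: 29.0
eef_pos: [0.4898, -0.2751, -0.0108]
ee_rot: [0.0, 0.011, 1.0, -0.0]
contact_force: [-1.5, 1.4, 0.1]
opening: 0.314
```

```bash
python3 -m creep '[[-0.01,0,0,0,0,0,0],[-0.01,0,0,0,0,0,0]]' 25
```

```text
time: 29.2
eef_pos: [0.4913, -0.2752, -0.0107]
ee_rot: [0.0, 0.011, 1.0, -0.0]
contact_force: [-1.4, 0.2, -0.2]
opening: 0.314
```

```bash
python3 -m creep '[[-0.01,0,0,0,0,0,0],[-0.01,0,0,0,0,0,0]]' 25
```

```text
time: 29.4
eef_pos: [0.4928, -0.2752, -0.0107]
ee_rot: [0.0, 0.011, 1.0, -0.0]
contact_force: [-1.4, 1.0, -0.0]
opening: 0.313
```

```bash
python3 -m creep '[[-0.01,0,0,0,0,0,0],[-0.01,0,0,0,0,0,0]]' 25
```

```text
time: 29.6
eef_pos: [0.4943, -0.2753, -0.0107]
ee_rot: [0.0, 0.011, 1.0, -0.0]
contact_force: [-1.9, 0.8, -0.2]
opening: 0.315
```

```bash
python3 -m creep '[[-0.01,0,0,0,0,0,0],[-0.01,0,0,0,0,0,0]]' 25
```

```text
time: 29.8
eef_pos: [0.4958, -0.2753, -0.0107]
ee_rot: [0.0, 0.011, 1.0, -0.0]
contact_force: [-0.5, 0.3, -0.2]
opening: 0.313
```

```bash
python3 -m creep '[[-0.01,0,0,0,0,0,0],[-0.01,0,0,0,0,0,0]]' 25
```

```text
time: 30.0
eef_pos: [0.4973, -0.2753, -0.0107]
ee_rot: [0.0, 0.011, 1.0, -0.0]
contact_force: [0.0, 0.5, -0.4]
opening: 0.314
```

```bash
python3 -m creep '[[-0.01,0,0,0,0,0,0],[-0.01,0,0,0,0,0,0]]' 25
```

```text
time: 30.2
eef_pos: [0.4988, -0.2753, -0.0107]
ee_rot: [0.0, 0.011, 1.0, -0.0]
contact_force: [-1.4, 0.1, 0.8]
opening: 0.319
```

```bash
python3 -m creep '[[-0.01,0,0,0,0,0,0],[-0.01,0,0,0,0,0,0]]' 25
```

```text
time: 30.4
eef_pos: [0.4998, -0.2753, -0.0107]
ee_rot: [-0.0, 0.011, 1.0, 0.0]
contact_force: [-3.4, 0.7, 1.8]
opening: 0.315
```

```bash
python3 -m creep '[[-0.003,0,0,0,0,0,0],[-0.003,0,0,0,0,0,0]]' 25
```

```text
time: 30.6
eef_pos: [0.4999, -0.2753, -0.0107]
ee_rot: [-0.001, 0.011, 1.0, 0.0]
contact_force: [-6.8, -0.4, 3.0]
opening: 0.314
```

```bash
python3 -m creep '[[-0.002,0,0,0,0,0,0],[-0.002,0,0,0,0,0,0],[-0.002,0,0,0,0,0,0]]' 25; python3 -c "
from h import *
for i in range(3):
    manip.capture('wrist');s=manip.observe();print(s['eef_pos'],s['contact_force'])"
```

```text
time: 30.9
eef_pos: [0.5001, -0.2753, -0.0107]
ee_rot: [-0.001, 0.011, 1.0, 0.0]
contact_force: [-7.9, -1.5, 2.9]
opening: 0.313
[ 0.50008705 -0.27526855 -0.01069662] [-7.65273738 -1.39152769  4.438891  ]
[ 0.5000915  -0.27527404 -0.01069262] [-6.68793358 -0.66047152  3.81767134]
[ 0.50008672 -0.27523924 -0.0106895 ] [-7.03451015 -2.10502996  3.89555379]
```

```bash
python3 -m creep '[[-0.001,0,-0.001,0,0,0,0],[-0.002,0,-0.001,0,0,0,0],[-0.002,0,-0.001,0,0,0,0],[-0.002,0,-0.001,0,0,0,0]]' 25; python3 -c "
from h import *
for i in range(3):
    manip.capture('wrist');s=manip.observe();print(s['eef_pos'],s['contact_force'])"
```

```text
time: 31.45
eef_pos: [0.5004, -0.2753, -0.0107]
ee_rot: [-0.001, 0.011, 1.0, 0.0]
contact_force: [-6.5, -0.7, 1.9]
opening: 0.314
[ 0.50042133 -0.27528023 -0.01065441] [-6.27539126 -1.37792482  2.73988119]
[ 0.50037833 -0.27526758 -0.01066435] [-7.07263781 -1.1072486   2.1761998 ]
[ 0.50041896 -0.27528785 -0.01064042] [-6.40002065 -0.63571772  3.01976004]
```

```bash
python3 -m creep '[[-0.002,0,-0.001,0,0,0,0],[-0.004,0,-0.001,0,0,0,0],[-0.004,0,-0.001,0,0,0,0],[-0.004,0,-0.001,0,0,0,0]]' 25; python3 -c "
from h import *
for i in range(2):
    manip.capture('side');s=manip.observe();print(s['eef_pos'],s['contact_force'])"
```

```text
time: 32.0
eef_pos: [0.5009, -0.2753, -0.0106]
ee_rot: [-0.001, 0.011, 1.0, 0.0]
contact_force: [-7.0, -1.4, 0.6]
opening: 0.312
[ 0.50096058 -0.27530241 -0.01061161] [-6.9415905  -1.17719874  1.60252134]
[ 0.50096025 -0.27527389 -0.0105967 ] [-6.96251509 -2.29150666  0.74244736]
```

```bash
python3 -m creep '[[-0.003,0,0,0,0,0,0],[-0.005,0,0,0,0,0,0],[-0.005,0,0,0,0,0,0],[-0.005,0,0,0,0,0,0],[-0.005,0,0,0,0,0,0]]' 25; python3 -c "
from h import *
for i in range(2):
    manip.capture('side');s=manip.observe();print(s['eef_pos'],s['contact_force'])"
```

```text
time: 32.6
eef_pos: [0.5015, -0.2753, -0.0106]
ee_rot: [-0.001, 0.011, 1.0, 0.0]
contact_force: [-7.4, -1.9, 1.3]
opening: 0.313
[ 0.5015646  -0.27527819 -0.01061273] [-8.8250678  -1.73668284  2.26013243]
[ 0.50155586 -0.27526748 -0.01060039] [-7.19401232 -1.50272578  1.2607553 ]
```

```bash
python3 -m creep '[[0,0,0,0,0,0,0.34],[0,0,0,0,0,0,0.4],[0,0,0,0,0,0,0.45],[0,0,0,0,0,0,0.5],[0,0,0,0,0,0,0.5]]' 25; python3 -m creep '[[0,0,-0.05,0,0,0,0.5],[0,0,-0.2,0,0,0,0.5],[0,0,-0.5,0,0,0,0.5],[0,0,-0.8,0,0,0,0.6],[0.3,0,-0.8,0,0,0,0.6]]';  python3 - <<'E'
from h import *
import cv2
for n in ['scene','side','wrist']: cv2.imwrite(f'pics/{n}25.png',manip.capture(n)[:,:,::-1])
crop('pics/scene25.png',150,215,105,90,6,'pics/a25.png');crop('pics/side25.png',270,130,110,80,6,'pics/b25.png')
print(manip.observe()['time'])
E
```

```text
time: 33.2
eef_pos: [0.5027, -0.2754, -0.0104]
ee_rot: [0.0, 0.011, 1.0, -0.0]
contact_force: [0.1, 0.5, -0.1]
opening: 0.498
time: 33.7
eef_pos: [0.4624, -0.2768, 0.1153]
ee_rot: [0.005, 0.01, 1.0, -0.004]
contact_force: [-0.7, -0.8, -2.0]
opening: 0.581
33.85
```

View pics/a25.png

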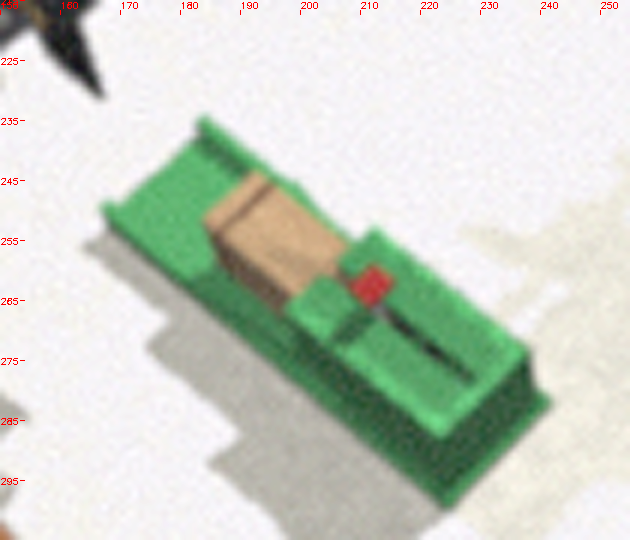

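View pics/b25.png

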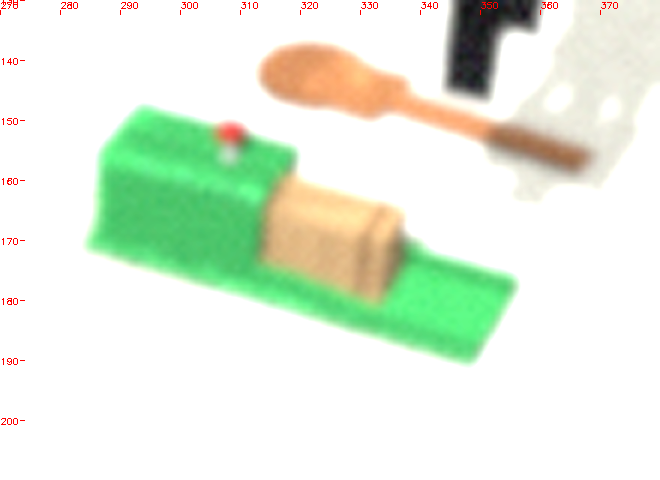

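View pics/wrist25.png

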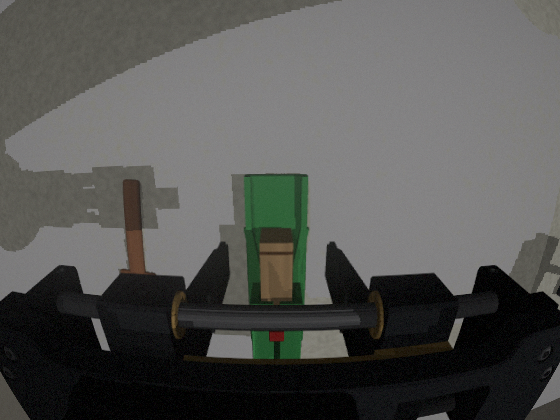

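View pics/scene25.png

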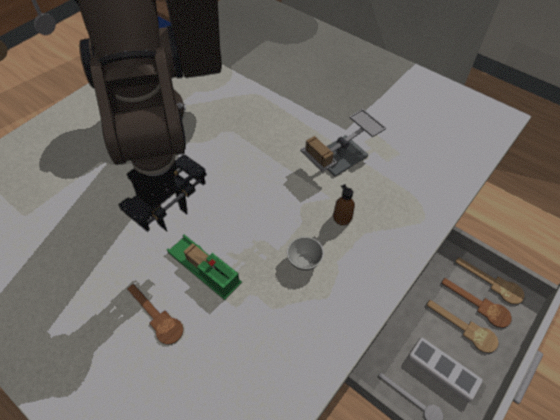

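```bash
python3 - <<'E'
from h import *
import cv2
m=manip.camera_model('wrist');np.savez('w26.npz',**m)
cv2.imwrite('pics/w26.png',manip.capture('wrist')[:,:,::-1])
crop('pics/w26.png',230,160,95,145,4,'pics/w26a.png')
E
```

```text
(no output)
```

View pics/w26a.png

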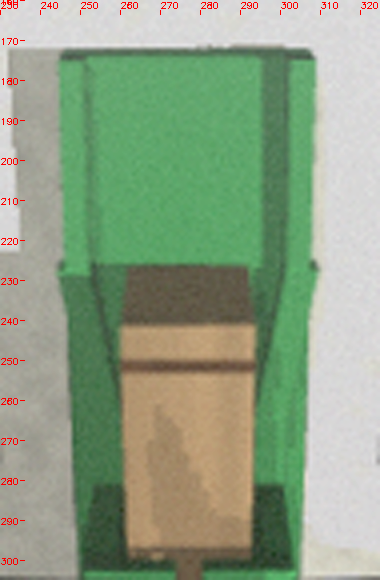

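```bash
python3 - <<'E'
from h import *
m=np.load('w26.npz');p=[.5417,-.2760,np.radians(-1.2)]
for n,u,v,z in [('end',277,174.1,.015),('rear top',277,240.6,.046),('rear bot',277,225.6,.008),('hoodtop',277,298,.056)]:
    X=wray(m,u,v,z);d=X[:2]-p[:2];print(n,np.round((d[0]*np.cos(p[2])+d[1]*np.sin(p[2]))*1000,1),'mm')
E
```

```text
end -112.0 mm
rear top -58.7 mm
rear bot -58.7 mm
hoodtop -4.9 mm
```

```bash
python3 -m creep '[[0,0,-0.2,0,0,0,0.6],[0,0,-0.2,0,0,0,0.6],[0,0,-0.2,0,0,0,0.6],[0,0,-0.2,0,0,0,0.6],[0,0,-0.2,0,0,0,0.6]]'; python3 - <<'E'
from plant import manip
import cv2
cv2.imwrite('pics/f.png',manip.capture('side')[:,:,::-1])
print(manip.observe()['time'],manip.job_done())
E
```

```text
time: 34.4
eef_pos: [0.4574, -0.2742, 0.1388]
ee_rot: [-0.001, 0.011, 1.0, 0.0]
contact_force: [0.1, -0.6, 0.9]
opening: 0.6
the job is handed in; nothing more can be done
34.45 None
```

View pics/f.png

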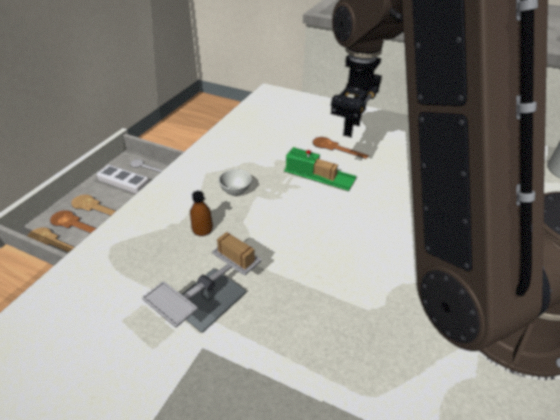

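I handed the job in at 34.5 s. The block from the dropped pan is resting against the spring stop in the mould, and the other block is still on its pan. One press on the table along the way was harder than it should have been.

**What I did**
- I set one block on the right pan and the other on the left, and let go of both. The left pan dropped and the right rose, and a second picture showed them still there.
- I took the left block, laid it in the channel and slid it in until the stop gave. The onset was about 21.6 mm behind the hood edge. I then pushed about 1.5 mm further, held at roughly 7.5 N for about 0.4 s, and let go.

**Last checks**
- By the wrist camera, the front of the block is about 21.3 mm under the hood, so it sprang back about 2 mm.
- The other block is in the right pan. The bowl, cruet and paddle look where they were, judged by eye, and the gripper was clear at hand-in.

**What went wrong or disagreed**
- **Fingertip position:** the real fingertips end about 30.5 mm short of the reported TCP, so my first grasp closed on air just above the block. I allowed for this offset from then on.
- **Hard press on the table:** while finding that offset I sent two downward steps without checking between them. The open fingertips pressed the table with about 79 N at the wrist. That is under the 120 N wrist limit, but it would break the 40 N limit if fingertips count as the gripper's body.
- **Firm landing on the first pan:** setting the first block down reached the beam's stop at about 14 N, under the 20 N limit.
- **Weight readings:** weights felt at the wrist were too noisy to tell the blocks apart, so I relied on the balance alone.

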